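# Tighten the mirror's locking ring with the ratchet spanner

### The arm

A 6-joint arm with a two-finger parallel gripper is mounted at the origin on the work surface. World frame = base frame: x ahead of the robot, y to its left, z up, the work surface at z = 0. Lengths are in m, angles in rad, forces in N, time in s.
With the tool pointing down it reaches from about 0.325 to 0.775 m from the base axis. Payload 9.3 kg.
Tool frame: the origin (TCP) lies on the centre line of the jaws, within the pads' length; the fingertips stand 25 mm ahead of it and the grasp point (between the pads) lies 6 mm ahead of it (ctrl.tips_ahead is the distance from the TCP to the fingertips, in m); z points along the fingers, y is the direction in which the jaws open and shut (so a half turn about z gives the same grasp; the last joint's range is limited). The gripper opens to 85 mm and grips with 20 to 120 N. Pads are 22 mm wide; open, the fingers measure 114 mm over their backs; the gripper's body (76 mm by 85 mm) begins 54 mm behind the grasp point. The pads swing forward as they close: fully open they stand 13 mm farther back than shut.
Start: joints at [-1.367, 0.259, 0.021, 1.334, 0, 1.418], TCP at [0.192, -0.515, 0.256] pointing down, gripper open.
Joint ranges: [-3.04, 3.04], [-0.91, 1.82], [-1.04, 1.36], [-1.92, 1.95], [-1.52, 1.45], [-3.14, 3.14]. Speed limits (rad/s): [2.22, 2.22, 2.79, 3.14, 3.14, 3.14].

### API

Orientations are given as a unit quaternion [x, y, z, w].
In Python, from bench import ctrl gives the robot as it stands. The module is installed in compiled form; this text tells all that it offers.
- The arm moves only by the tool arm_command, never from a script. Its argument "plan" is a list of rows, each a list of 3 entries, a list of its own where there are three numbers: the turn, a rotation vector about the tool's x, y, z in degrees, then the shift along the tool's x, y, z in cm, then the finger opening in cm, from 0 to 8.54. A call has 1 to 10 rows; each row is the pose to reach, as a shift and turn from the pose commanded when the call began, along the tool's axes at that moment; what a row does not reach only later rows make up. A row lasts 1/10 s, in which the tool goes at most 50 mm and 8.59 degrees, less where a joint would pass 70% of its speed; a pose out of reach is approached as far as the arm can. A call with a gripper value outside its range is refused whole. The fingers move at their own pace and stop on an object; the grip force is fixed at half the most. Time passes only in rows, so rows that repeat a pose let the fingers close. It gives the time, the measured TCP pose, the force and the opening at its end, in the units of the state.
- ctrl.read_state(): the state, without advancing time (a new reading comes with each control period).
- ctrl.capture(name): name is "side" or "top" or "wrist"; returns a dict with "pixels" (480x640x3 uint8, red, green, blue), "intrinsics" (3x3 intrinsics, pixels), "rvec" (rotation vector, rad) and "tvec" (3), from world to camera coordinates, as OpenCV has them. Camera axes: x right, y down, z forward; pixel columns grow to the right and rows downward; lengths in m; the calibration is good to about 2 mm. A picture is of the moment at which its call begins. There is no depth.
- ctrl.close_job(): hands the job in, once; it reports no verdict.
Trained networks look in a picture, given as the dict that the camera call returned (one of the last four; its "shot" number tells which), for a name from the list of things; names that differ only in an ending like _2 or _b are one class to them, and where a whole thing is asked for, a point or a joint stands for the part that bears it (a point fixed in the world has none). Each returns a list of dicts, best first, with "conf" (0 to 1); they miss things now and then, are a little off and sometimes report something else, mostly with a low value. They report only what shows in the picture. A call takes as long as a camera call.
- ctrl.boxes_of(picture, thing): "at" ([column, row] in pixels, amid what is visible of it).
- ctrl.cut_out(picture, thing): "pixels" (480x640 bool, what is visible of it) and "at" ([column, row] in pixels, amid what is visible of it).
The state is a dict: "t": time; "joint_pos": joint angles; "qvel": joint speeds; "effort": joint torques, N m; "tool_pos": TCP position; "tool_rot": TCP orientation; "wrist_force": force on the tool from outside, world axes, zero at the start; "ft_torque": the same for the moment, N m; "finger_gap": finger opening in m.
Only numpy, scipy, OpenCV 4.12 (cv2) and the standard library are available. Lean on these libraries where they do the work, as an engineer would, in place of code of your own. Each camera call takes 0.05 s, during which the arm holds its last target.

### The job

The locking ring on the foot of the make-up mirror has worked loose: fit the ratchet ring spanner over it, seated flat, and swing the handle back and forth between the two jewellery pegs, so that the ring turns clockwise (seen from above) until its lug is pressed firmly against the rubber-faced stop - a firm nip held for a moment, but do not force it. Then lift the spanner off and lay it flat on the dresser top clear of the mirror's foot. Turn the ring only with the spanner, and leave the other things alone.

Things in the scene. Friction and masses are not known exactly. Their poses are not given: they have to be found in the camera images.
- ring_seat (a point): Centre of the upper face of the locking ring's flange (66 mm across), on its upright axis, 29 mm above the dresser; the spanner's head rests here. On it: a hub 22 mm across, 22 mm high, and a circle of 16 upright round-topped pins, 3.4 mm thick, 18.5 mm from the axis, 17 mm high. Clockwise seen from above tightens. Thread drag 0.2 N m: it stays where it is left. x points to its lug.
- lug_face (a point): Clockwise (leading) face of the ring's lug, 40 mm from the axis: a block 7 mm wide on the flange's rim, 33 to 45 mm from the axis. It starts 1.1 to 1.8 rad short of the stop.
- stop_face (a point): Face of the stop's rubber pad, 40 mm from the ring's axis, on the foot. The pad yields 0.08 rad per N m. A firm nip is over 8 N between lug and pad, over 40 N is forcing it. Felt as moment about the ring's axis: 0.2 N m turning free, 0.5 firm, 1.6 too much. The sideways force at the grip also depends on the hand's twist: about 8 N free, 11 to 13 N nipped. Let go, the lug stays on the pad.
- foot: The mirror's fixed foot: round plate 176 mm across, 18 mm high; origin on the ring's axis at the dresser top. The tilted mirror is on its +x side. The spanner's handle swings on its -x side (facing the robot), between two jewellery pegs 70 mm from the axis, 0.88 rad either side of -x, 12 mm thick, 86 mm high: room for about 0.6 rad each way from -x.
- spanner_head (a point): Loose ratchet ring spanner (about 0.22 kg) lying flat: centre of the underside of its ring head (62 mm outside, 46 mm opening, 16 mm thick); seated when it is at ring_seat, z up. Handle along -x. The bevelled sprung pawl inside rides down past the pins with about 5 N push. Seated, a swing towards the foot's +y turns the ring clockwise; back, the pawl clicks over a pin every 0.39 rad; up to 0.3 rad is lost in play.
- spanner_grip (a point): Centre of the spanner's black grip, where to hold it: a bar 20 mm wide (y), 28 mm high, 110 mm long (x), its underside level with the head's. 115 mm from the head's centre, 14 mm above the underside; axes as spanner_head. The spanner lies left or right of the foot, the comb on the other side.
- ring: The locking ring itself (see ring_seat); origin on its axis 10 mm below ring_seat.
- stop: The stop's steel block with its pad (see stop_face); origin on the ring's axis at the foot's upper face, its x axis points from the axis to the stop.
- spanner: The spanner; the same point and axes as spanner_head.
- lotion: Bystander: pump-top lotion bottle, clear plastic, 64 mm across, 177 mm high. Origin under its centre, as for all bystanders.
- tin: Bystander: red enamel tin with twist cap, 68 mm across, 71 mm high.
- trinket_pot: Bystander: clay trinket bowl, 80 mm across, 45 mm high.
- comb: Bystander: aluminium comb, 170 mm long along x, 27 mm wide, 7 mm high.
- roller0: Bystander: upright hair roller, 33 mm across, 62 mm high.
- roller1: Bystander: second hair roller, like the first.

How it is judged:
On the way, in this order (a step that is already met when the one before it is completed fails the run):
1. the spanner is seated flat over the locking ring (distance between spanner_head and ring_seat below 0.005 m and angle between spanner_head's own z axis and vertical below 0.12 rad), for 0.2 s.
2. with the spanner on the ring, the lug is pressed firmly (8 N or more) against the rubber-faced stop (contact force between ring and stop above 8 N and distance between spanner_head and ring_seat below 0.008 m), for 0.2 s.
At the end, for the whole second after the job is handed in: The lug's face is still within 5 mm of the rubber stop's face, and the spanner lies flat and still on the dresser top (underside within 6 mm of it, tilt under 0.1 rad), its head more than 120 mm from the ring's axis (horizontal distance between lug_face and stop_face below 0.005 m and height (world z) of spanner_head below 0.006 m and angle between spanner_head's own z axis and vertical below 0.1 rad and horizontal distance between spanner_head and ring_seat above 0.12 m and linear speed of spanner below 0.01 m/s); the robot touches nothing.
It fails at once if the lug is forced against the stop with more than 40 N (contact force between ring and stop above 40 N).
It fails at once if the ring or its stop is touched with the gripper instead of the spanner (contact force between any of the arm, the fingers and ring above 2 N or contact force between the fingers and stop above 2 N).
It fails at once if another thing is moved by more than 30 mm or tipped (distance of any of lotion, tin, trinket_pot, comb, roller0, roller1 from where it was at the start of the episode above 0.03 m or angle between any of lotion, tin, trinket_pot, comb, roller0, roller1's own z axis and vertical above 0.5 rad).
It also fails if it takes over 69 s, if anything falls off the work surface, if the arm or the gripper's body presses on something with over 40 N, if the wrist force passes 120 N, or if a joint passes its speed limit or range.

## Working session

There is one attempt and no reset: what is moved stays moved. The work goes in short steps, Python scripts to look and compute and a tool call to move; the robot and the scene stay as the last step left them, time stands still between calls to the robot, and variables do not carry over. Pictures are saved under pics/ and viewed, and the job is handed in when it is done.

Besides the shell and the picture viewer there is one more tool, called after "Request:" as name([rows], argument=value, ...), one row to a line, values as JSON. arm_command: Moves the arm, as the interface text tells. Its arguments: {"type":"object","properties":{"plan":{"type":"array"}},"required":["plan"]}

```bash
mkdir -p pics; ls
cat > h.py <<'E'
import numpy as np, cv2, sys
from scipy.spatial.transform import Rotation as R
from bench import ctrl
def save(c,n): cv2.imwrite('pics/'+n+'.png', c['pixels'][:,:,::-1])
def onplane(c,uv,z):
    K=np.array(c['intrinsics']);Rm=cv2.Rodrigues(np.array(c['rvec'],float))[0];t=np.array(c['tvec'],float).ravel()
    d=Rm.T@np.linalg.inv(K)@np.array([uv[0],uv[1],1.]);o=-Rm.T@t
    return o+d*(z-o[2])/d[2]
def proj(c,p):
    return cv2.projectPoints(np.array(p,float).reshape(-1,3),np.array(c['rvec'],float),np.array(c['tvec'],float),np.array(c['intrinsics'],float),None)[0].reshape(-1,2)
E
python3 - <<'E'
from h import *
s=ctrl.read_state();print(s, ctrl.tips_ahead)
for n in ['top','side','wrist']:
    c=ctrl.capture(n);save(c,n+'0')
    Rm=cv2.Rodrigues(np.array(c['rvec'],float))[0];print(n,-Rm.T@np.array(c['tvec']).ravel(),Rm[2],c['intrinsics'])
    for th in ['ring','lug_face','stop','foot','spanner','spanner_grip','spanner_head','comb','ring_seat','stop_face','lotion','tin','trinket_pot','roller0']:
        r=ctrl.boxes_of(c,th);print(th,[(np.round(x['at']),round(x['conf'],2),np.round(onplane(c,x['at'],0.0),3)[:2]) for x in r[:2]])
print(ctrl.read_state()['t'])
E
```

```text
pics
{'t': 0.0, 'joint_pos': array([-1.36662277e+00,  2.59161841e-01,  2.07442879e-02,  1.33371242e+00,
        2.69080156e-05,  1.41816584e+00]), 'qvel': array([ 0.00115927,  0.00141024, -0.00020723, -0.00039263,  0.0013214 ,
       -0.00134209]), 'effort': array([ 2.05761360e-03, -5.55641484e+01,  3.44525492e+01,  1.36073431e-02,
       -3.63831241e-04,  4.07585091e-06]), 'tool_pos': array([ 0.19203772, -0.51510494,  0.25567577]), 'tool_rot': array([ 9.84128304e-01,  1.77457138e-01, -3.73356014e-06, -6.66946197e-04]), 'wrist_force': array([ 0.55868277,  0.8213634 , -0.00490386]), 'ft_torque': array([ 0.02357959,  0.02105095, -0.02147109]), 'finger_gap': 0.08530714340280818} 0.025
top [ 0.4532557  -0.0077288   1.16012515] [ 0.14229917 -0.00794696 -0.98979179] [[446.06183503   0.         321.97828296]
 [  0.         446.06183503 241.3530645 ]
 [  0.           0.           1.        ]]
ring [(array([302., 249.]), 0.91, array([0.6  , 0.035]))]
lug_face [(array([302., 244.]), 0.89, array([0.614, 0.036]))]
stop []
foot [(array([300., 233.]), 0.94, array([0.641, 0.04 ]))]
spanner [(array(
[... 1827 characters left out ...]
, 181.]), 0.88, array([ 0.806, -0.281])), (array([283., 420.]), 0.28, array([0.684, 0.347]))]
tin [(array([281., 421.]), 0.98, array([0.687, 0.35 ]))]
trinket_pot [(array([312., 150.]), 0.83, array([ 0.679, -0.427]))]
roller0 [(array([241., 352.]), 0.94, array([0.764, 0.223])), (array([258., 312.]), 0.64, array([0.747, 0.136]))]
wrist [ 0.26610005 -0.48772663  0.37412662] [-0.29026258 -0.1087658  -0.95074583] [[364.03443441   0.         321.36040357]
 [  0.         364.03443441 230.58118718]
 [  0.           0.           1.        ]]
ring []
lug_face []
stop []
foot []
spanner []
spanner_grip []
spanner_head []
comb []
ring_seat []
stop_face []
lotion []
tin []
trinket_pot []
roller0 []
2.25
```

Run:
```python
import cv2
t=cv2.imread('pics/top0.png');s=cv2.imread('pics/side0.png')
cv2.imwrite('pics/topc.png',cv2.resize(t[190:330,180:380],(800,560),interpolation=cv2.INTER_CUBIC))
cv2.imwrite('pics/sidec.png',cv2.resize(s[190:430,220:480],(780,720),interpolation=cv2.INTER_CUBIC)[:600])
```

```text
(no output)
```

View pics/top0.png

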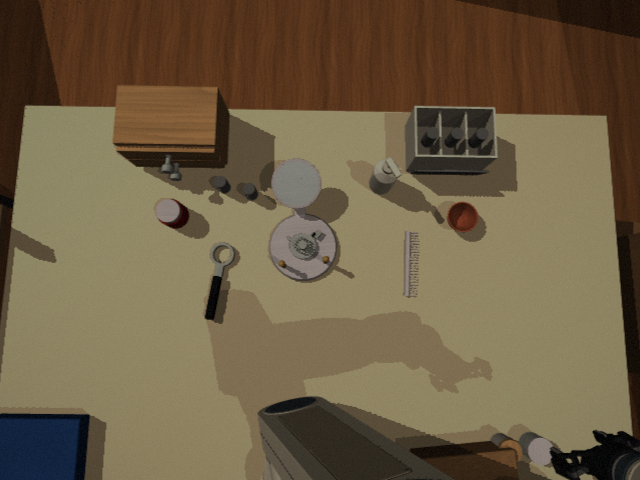

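View pics/topc.png

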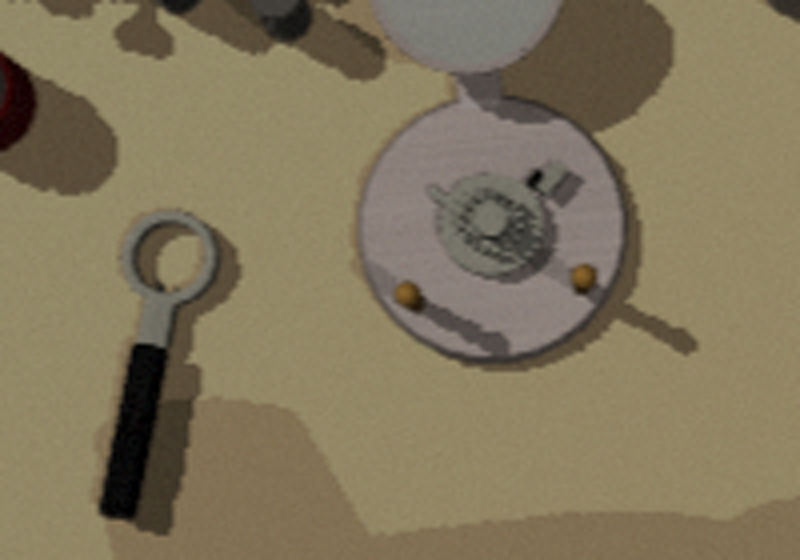

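View pics/sidec.png

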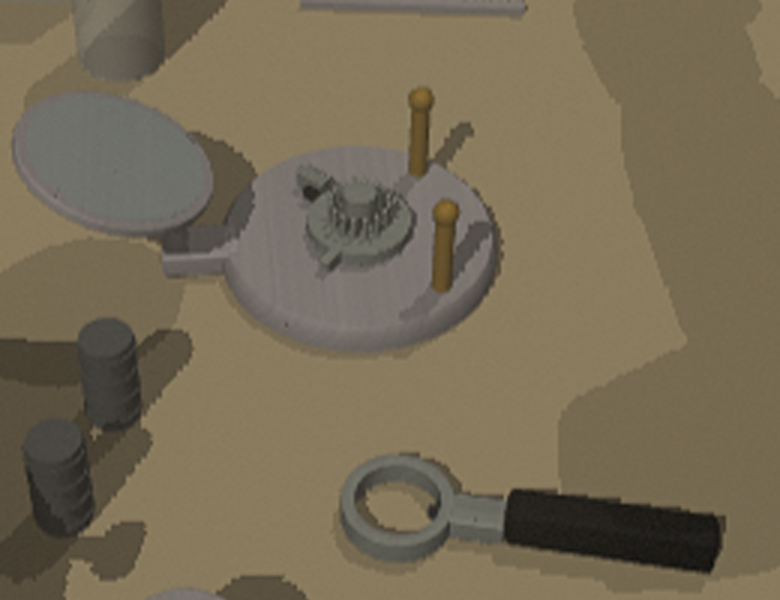

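```bash
cat >> h.py <<'E'
def tri(c1,u1,c2,u2):
    A=[]
    for c,u in((c1,u1),(c2,u2)):
        K=np.array(c['intrinsics']);Rm=cv2.Rodrigues(np.array(c['rvec'],float))[0];t=np.array(c['tvec'],float).reshape(3,1)
        A.append(K@np.hstack([Rm,t]))
    X=cv2.triangulatePoints(A[0],A[1],np.array(u1,float).reshape(2,1),np.array(u2,float).reshape(2,1)).ravel();return X[:3]/X[3]
E
python3 - <<'E'
from h import *
import pickle
T=ctrl.capture('top');S=ctrl.capture('side');pickle.dump((T,S),open('ts.pkl','wb'))
for n,a,b,z in [('hub',(303,245),(340,254.3),.051),('pegL',(282,263.5),(360.3+8.4,260.7),.082),('pegR',(325.75,259.25),(360.3,222.7),.082),('head',(222.75,254.25),(353,357.7),.016)]:
    print(n,tri(T,a,S,b),onplane(T,a,z),onplane(S,b,z))
f=lambda x,y:(180+x/4,190+y/4)
g=lambda x,y:(220+x/3,190+y/3)
a=onplane(T,f(117,517),.028);b=onplane(T,f(150,346),.028);print('grip T',a,b,(a+b)/2)
a=onplane(S,g(720,530),.028);b=onplane(S,g(508,508),.028);print('grip S',a,b)
for th,z in [('spanner_head',0.008),('spanner_grip',0.02),('spanner',0.01),('foot',.018),('ring',.029)]:
  for nm,c in(('T',T),('S',S)):
    r=ctrl.cut_out(c,th)
    if r:
        m=r[0]['pixels'].astype(np.uint8);cs=cv2.findContours(m,0,2)[0];k=max(cs,key=len)
        print(th,nm,r[0]['conf'],m.sum(),r[0]['at'],cv2.minAreaRect(k),cv2.fitEllipse(k))
        pts=np.array([onplane(c,p[0],z) for p in k])[:,:2].astype(np.float32)
        print('  world',cv2.minAreaRect(pts*1000),cv2.fitEllipse(pts*1000))
E
```

```text
hub [0.60323162 0.0308902  0.04882322] [0.60274925 0.03083571 0.051     ] [0.60336568 0.03333752 0.051     ]
pegL [0.55295698 0.08001429 0.07821647] [0.55259031 0.07970986 0.082     ] [0.55328521 0.08423028 0.082     ]
pegR [ 0.56529465 -0.02625985  0.07956484] [ 0.56449527 -0.02614533  0.082     ] [ 0.56580633 -0.02323292  0.082     ]
head [0.58036638 0.23927652 0.01087027] [0.58032167 0.23811302 0.016     ] [0.58021696 0.24337176 0.016     ]
grip T [0.41540228 0.2617539  0.028     ] [0.5221976  0.24622025 0.028     ] [0.46879994 0.25398707 0.028     ]
grip S [0.41520406 0.26567089 0.028     ] [0.52375567 0.25447785 0.028     ]
spanner_head T 0.7 672 [215.1, 279.2] ((219.2178192138672, 281.2554016113281), (23.481718063354492, 77.02763366699219), 4.5377726554870605) ((217.86788940429688, 273.349365234375), (21.60411834716797, 81.92794799804688), 10.175354957580566)
  world ((512.7615966796875, 245.4314422607422), (60.84718704223633, 196.22494506835938), 88.32717895507812) ((532.5970458984375, 249.99212646484375), (56.22884750366211, 208.6216583251953), 82.68115997314453)
spanner_head
[... 3178 characters left out ...]
26172, 25.721073150634766), 170.52008056640625)
  world ((604.4715576171875, 36.755123138427734), (64.53250122070312, 61.49798583984375), 0.950569212436676) ((605.0970458984375, 35.637969970703125), (64.0572509765625, 66.40141296386719), 101.9980239868164)
ring S 0.73 799 [337.2, 267.2] ((339.14599609375, 264.40142822265625), (28.535545349121094, 34.00343322753906), 70.01689910888672) ((338.6922912597656, 264.89837646484375), (28.416629791259766, 34.62739944458008), 76.07321166992188)
  world ((604.9911499023438, 34.761314392089844), (66.25006866455078, 77.19013977050781), 15.780082702636719) ((605.3660278320312, 37.22545623779297), (63.311134338378906, 80.80174255371094), 168.5415802001953)
```

```bash
cat >> h.py <<'E'
def plan(p0,yaw0,wps,grip,show=True):
    """p0,yaw0 commanded; wps list of (p,yaw). tool down. returns rows rounded"""
    R0=R.from_euler('z',yaw0)*R.from_rotvec([np.pi,0,0])
    rows=[]
    for p,y in wps:
        d=R0.inv().apply(np.array(p)-np.array(p0))*100
        w=-np.degrees(y-yaw0)
        rows.append([[0,0,round(float(w),2)],[round(float(v),2) for v in d],grip])
    import json
    if show: print(json.dumps(rows))
    return rows
def yaw_of(s):
    m=R.from_quat(s['tool_rot']).as_matrix();return np.arctan2(m[1,0],m[0,0])
E
python3 - <<'E'
from h import *
s=ctrl.read_state();p0=s['tool_pos'];y0=yaw_of(s);print(p0,y0,s['t'])
p1=np.array([.45,.25,.20]);y1=np.pi-.14
n=24;w=[(p0+(p1-p0)*k/n,y0+(y1-y0)*k/n) for k in range(1,n+1)]
# print each call end
plan(p0,y0,w[7:8],8.5);plan(*w[7],w[15:16],8.5);plan(*w[15],w[23:24],8.5)
E
```

```text
[ 0.19208342 -0.51538127  0.25628283] 0.35673771238781354 2.85
[[[0, 0, -50.51], [16.97, -20.9, 1.88], 8.5]]
[[[0, 0, -50.51], [26.92, -0.2, 1.88], 8.5]]
[[[0, 0, -50.51], [17.27, 20.65, 1.88], 8.5]]
```

Request:
arm_command([
  [[0, 0, -8], [2.5, -3, 0.3], 8.5],
  [[0, 0, -16], [5, -6.2, 0.6], 8.5],
  [[0, 0, -24], [8, -9.8, 0.9], 8.5],
  [[0, 0, -32], [11, -13.5, 1.2], 8.5],
  [[0, 0, -40], [14, -17, 1.5], 8.5],
  [[0, 0, -48], [17, -20.9, 1.9], 8.5],
  [[0, 0, -50.5], [17, -20.9, 1.9], 8.5],
])

```text
t: 3.55
tool_pos: [0.2788, -0.2552, 0.2373]
tool_rot: [0.812, 0.584, 0.0, -0.0]
wrist_force: [-0.1, 0.7, -0.0]
finger_gap: 0.0848
```

Request:
arm_command([
  [[0, 0, -8], [4.4, 0, 0.3], 8.5],
  [[0, 0, -16], [8.8, 0, 0.6], 8.5],
  [[0, 0, -24], [13.2, 0, 0.9], 8.5],
  [[0, 0, -32], [17.6, 0, 1.2], 8.5],
  [[0, 0, -40], [22, 0, 1.5], 8.5],
  [[0, 0, -48], [26, 0, 1.9], 8.5],
  [[0, 0, -50.5], [27, -0.2, 1.9], 8.5],
])

```text
t: 4.25
tool_pos: [0.365, -0.0013, 0.2181]
tool_rot: [0.485, 0.874, 0.0, -0.0]
wrist_force: [0.2, -0.2, -0.3]
finger_gap: 0.0851
```

Request:
arm_command([
  [[0, 0, -8], [2.9, 3.4, 0.3], 8.5],
  [[0, 0, -16], [5.8, 6.9, 0.6], 8.5],
  [[0, 0, -24], [8.7, 10.4, 0.9], 8.5],
  [[0, 0, -32], [11.6, 13.8, 1.2], 8.5],
  [[0, 0, -40], [14.4, 17.2, 1.5], 8.5],
  [[0, 0, -48], [17.3, 20.6, 1.9], 8.5],
  [[0, 0, -50.5], [17.3, 20.6, 1.9], 8.5],
  [[0, 0, -50.5], [17.3, 20.6, 1.9], 8.5],
])

```text
t: 5.05
tool_pos: [0.4502, 0.2512, 0.1987]
tool_rot: [0.069, 0.998, -0.0, -0.001]
wrist_force: [-0.4, -0.5, -0.2]
finger_gap: 0.0849
```

Run:
```python
from h import *
import pickle
s=ctrl.read_state();print(s['t'],s['tool_pos'],yaw_of(s),s['joint_pos'],s['wrist_force'])
c=ctrl.capture('wrist');save(c,'w1');pickle.dump((c,s),open('w1.pkl','wb'))
```

```text
5.05 [0.45024787 0.25123449 0.19870038] 3.002530795937424 [ 3.46227217e-01  2.25294924e-01 -1.72549730e-01  1.17421186e+00
 -2.44900057e-04  4.85288827e-01] [-0.35918321 -0.47679663 -0.23949991]
```

View pics/w1.png

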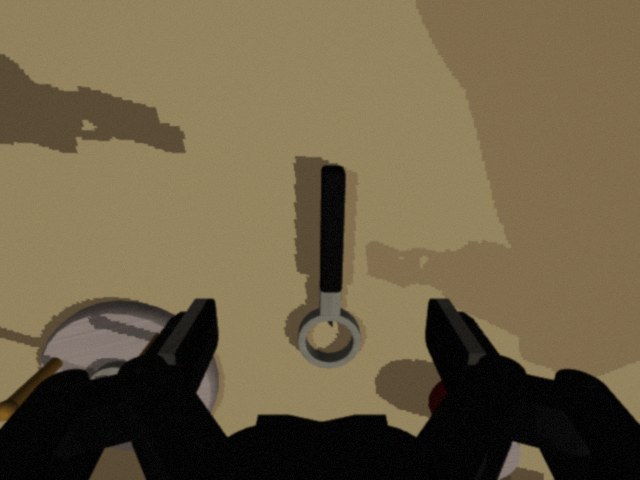

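Run:
```python
from h import *
import pickle
c,s=pickle.load(open('w1.pkl','rb'))
h=onplane(c,(330,338),.016);a=onplane(c,(333,167),.028);b=onplane(c,(331.5,292),.028)
print(h,a,b,(a+b)/2)
d=(b-a)[:2];print(np.arctan2(d[1],d[0]),np.linalg.norm(d)); g=(a+b)/2;d=(h-a)[:2];print(np.arctan2(d[1],d[0]))
```

```text
[0.57659872 0.24135697 0.016     ] [0.41310171 0.26519208 0.028     ] [0.52175811 0.24971466 0.028     ] [0.46742991 0.25745337 0.028     ]
-0.14149192299921065 0.10975319954627101
-0.14476338714828513
```

Run:
```python
from h import *
s=ctrl.read_state()
plan(s['tool_pos'],yaw_of(s),[((.468,.257,.09),2.9996),((.468,.257,.029),2.9996)],8.5)
```

```text
[[[0, 0, 0.01], [-1.68, 0.89, 10.9], 8.5], [[0, 0, 0.01], [-1.68, 0.89, 17.0], 8.5]]
```

Request:
arm_command([
  [[0, 0, 0], [-0.8, 0.45, 4], 6],
  [[0, 0, 0], [-1.7, 0.9, 8], 6],
  [[0, 0, 0], [-1.7, 0.9, 11], 6],
  [[0, 0, 0], [-1.7, 0.9, 14], 6],
  [[0, 0, 0], [-1.7, 0.9, 16], 6],
  [[0, 0, 0], [-1.7, 0.9, 17], 6],
  [[0, 0, 0], [-1.7, 0.9, 17], 6],
])

```text
t: 5.8
tool_pos: [0.468, 0.2562, 0.0288]
tool_rot: [0.071, 0.997, -0.0, -0.001]
wrist_force: [0.5, 0.6, 1.0]
finger_gap: 0.0599
```

Request:
arm_command([
  [[0, 0, 0], [0, 0, 0], 4],
  [[0, 0, 0], [0, 0, 0], 2.5],
  [[0, 0, 0], [0, 0, 0], 1],
  [[0, 0, 0], [0, 0, 0], 0.5],
  [[0, 0, 0], [0, 0, 0], 0.5],
  [[0, 0, 0], [0, 0, 0], 0.5],
])

```text
t: 6.4
tool_pos: [0.4689, 0.2574, 0.0306]
tool_rot: [0.07, 0.998, 0.0, 0.001]
wrist_force: [-1.0, -1.9, 6.0]
finger_gap: 0.0189
```

Run:
```python
from h import *
s=ctrl.read_state();print(s['t'],s['tool_pos'],yaw_of(s),s['wrist_force'],s['ft_torque'],s['finger_gap'])
```

```text
6.4 [0.46894319 0.25742365 0.03063462] 3.0008499589073088 [-0.96533434 -1.92197664  5.98948461] [-0.26505781  0.18049896  0.00272528] 0.01892361178823372
```

Request:
arm_command([
  [[0, 0, 0], [0, 0, -1], 0.5],
  [[0, 0, 0], [0, 0, -3], 0.5],
  [[0, 0, 0], [0, 0, -6], 0.5],
  [[0, 0, 0], [0, 0, -9], 0.5],
  [[0, 0, 0], [0, 0, -11], 0.5],
  [[0, 0, 0], [0, 0, -11], 0.5],
  [[0, 0, 0], [0, 0, -11], 0.5],
])

```text
t: 7.1
tool_pos: [0.468, 0.2573, 0.1394]
tool_rot: [0.07, 0.998, 0.0, 0.0]
wrist_force: [-0.2, 0.7, -2.5]
finger_gap: 0.0189
```

Run:
```python
from h import *
import pickle
s=ctrl.read_state();print(s['t'],s['tool_pos'],yaw_of(s),s['wrist_force'],s['ft_torque'],s['finger_gap'])
c=ctrl.capture('wrist');save(c,'w2');c2=ctrl.capture('side');save(c2,'s2');pickle.dump((c,c2,s),open('w2.pkl','wb'))
```

```text
7.1 [0.46803329 0.25731972 0.13939331] 3.0010834191584665 [-0.22743606  0.71268805 -2.53929113] [0.02898128 0.20424416 0.00932614] 0.01887917218743576
```

View pics/w2.png

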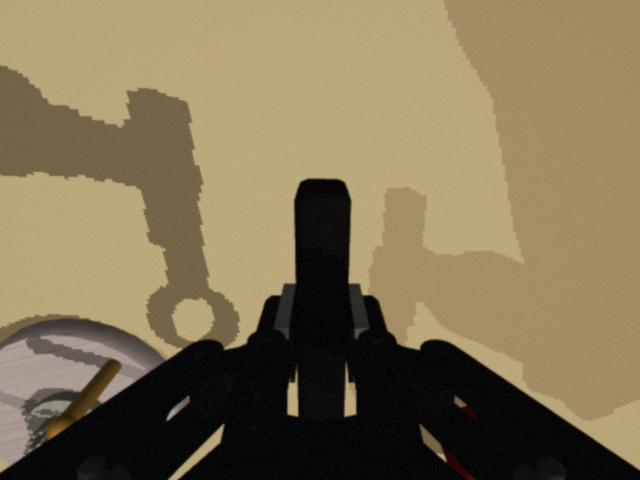

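View pics/s2.png

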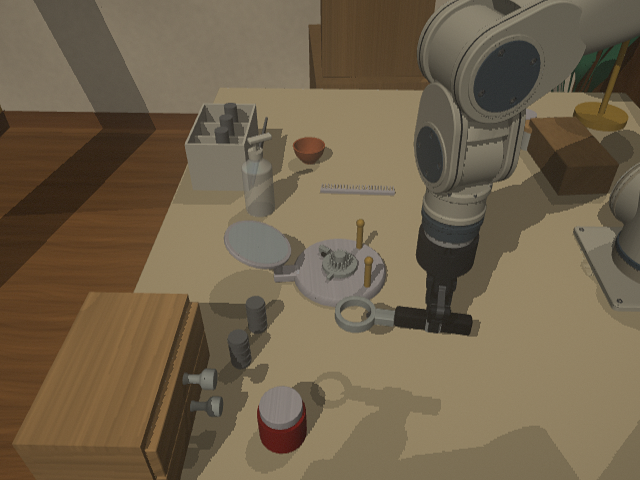

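```bash
cat >> h.py <<'E'
C=np.array([.603,.032]);FY=0.118
def handle(psi,z,L=.115,C=C):
    return (np.array([C[0]-L*np.cos(psi),C[1]-L*np.sin(psi),z]),np.pi+psi)
E
python3 - <<'E'
from h import *
s=ctrl.read_state()
plan(s['tool_pos'],yaw_of(s)%(2*np.pi),[handle(FY,.14),handle(FY,.115)],.5)
E
```

```text
[[[0, 0, -14.82], [-5.45, -23.33, -0.18], 0.5], [[0, 0, -14.82], [-5.45, -23.33, 2.32], 0.5]]
```

Request:
arm_command([
  [[0, 0, -2], [-0.8, -3.3, -0.2], 0.5],
  [[0, 0, -5], [-1.6, -7, -0.2], 0.5],
  [[0, 0, -8], [-2.7, -11.5, -0.2], 0.5],
  [[0, 0, -11], [-3.8, -16, -0.2], 0.5],
  [[0, 0, -13.5], [-4.8, -20.5, -0.2], 0.5],
  [[0, 0, -14.8], [-5.4, -22.8, -0.2], 0.5],
  [[0, 0, -14.8], [-5.4, -23.3, -0.2], 0.5],
  [[0, 0, -14.8], [-5.4, -23.3, 1], 0.5],
  [[0, 0, -14.8], [-5.4, -23.3, 2.3], 0.5],
  [[0, 0, -14.8], [-5.4, -23.3, 2.3], 0.5],
])

```text
t: 8.2
tool_pos: [0.4876, 0.0198, 0.1142]
tool_rot: [-0.059, 0.998, 0.001, -0.002]
wrist_force: [0.2, 0.1, -2.1]
finger_gap: 0.0187
```

Run:
```python
from h import *
import pickle
s=ctrl.read_state();print(s['t'],s['tool_pos'],yaw_of(s),s['wrist_force'],s['ft_torque'],s['finger_gap'])
T=ctrl.capture('top');S=ctrl.capture('side');pickle.dump((T,S,s),open('ts3.pkl','wb'))
save(T,'t3');save(S,'s3')
cv2.imwrite('pics/t3c.png',cv2.resize(T['pixels'][200:300,240:370,::-1],(780,600),interpolation=cv2.INTER_CUBIC))
cv2.imwrite('pics/s3c.png',cv2.resize(S['pixels'][190:310,270:430,::-1],(800,600),interpolation=cv2.INTER_CUBIC))
```

```text
8.2 [0.48756066 0.01979388 0.11420898] -3.0239658610435325 [ 0.16077256  0.13509543 -2.09451007] [-0.00666043  0.13579003  0.02223697] 0.018676756692060186
```

View pics/t3c.png

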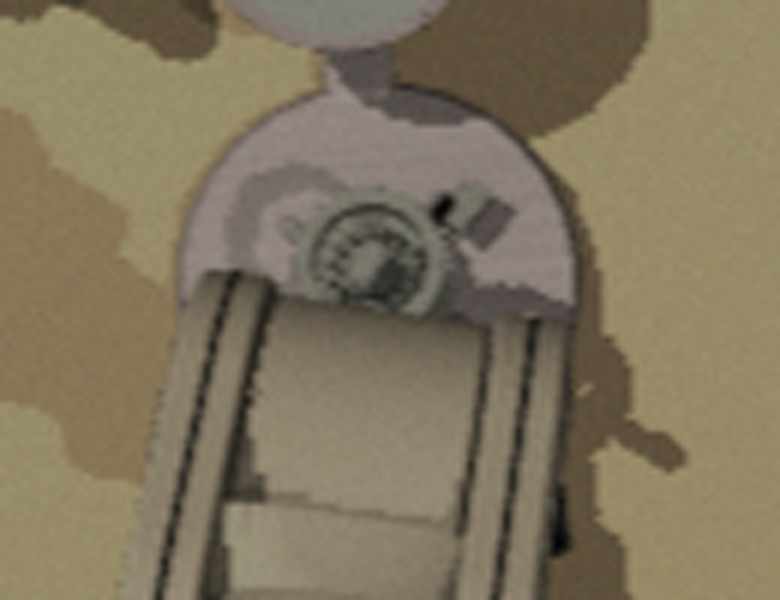

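View pics/s3c.png

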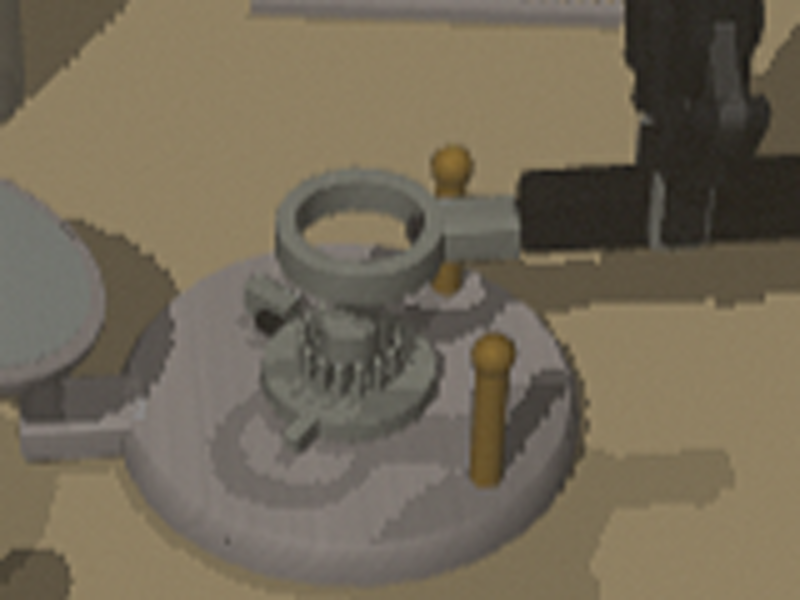

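```bash
cat > ov.py <<'E'
from h import *
import pickle
def circ(c,r,z,n=72):
    a=np.linspace(0,2*np.pi,n);return np.c_[c[0]+r*np.cos(a),c[1]+r*np.sin(a),0*a+z]
def draw(c,im,x0,y0,k,cen,r,z,col,dx=(0,0)):
    p=(proj(c,circ(cen,r,z))+.5-np.array([x0,y0]))*k
    cv2.polylines(im,[np.round(p*8).astype(np.int32)],True,col,1,cv2.LINE_AA,3)
E
python3 - <<'E'
from ov import *
T,S,s=pickle.load(open('ts3.pkl','rb'))
print('head T',onplane(T,(302.5,244),.099),'S',onplane(S,(342,234.2),.099),tri(T,(302.5,244),S,(342,234.2)))
print('hub T',onplane(T,(303,245),.051),'S',onplane(S,(339.4,255.6),.051),tri(T,(303,245),S,(339.4,255.6)))
psi=yaw_of(s)%(2*np.pi)-np.pi; H=s['tool_pos'][:2]+.115*np.array([np.cos(psi),np.sin(psi)]);print('pred head',H,psi)
zu=s['tool_pos'][2]-.0306
for nm,c,(x0,y0,w,h,k) in(('T',T,(240,200,130,100,6)),('S',S,(270,190,160,120,5))):
    im=cv2.resize(c['pixels'][y0:y0+h,x0:x0+w,::-1],(w*k,h*k),interpolation=cv2.INTER_CUBIC)
    draw(c,im,x0,y0,k,H,.031,zu+.016,(0,0,255));draw(c,im,x0,y0,k,H,.023,zu+.016,(0,0,255))
    draw(c,im,x0,y0,k,C,.033,.029,(0,255,0));draw(c,im,x0,y0,k,C,.011,.051,(0,255,0));draw(c,im,x0,y0,k,C,.088,.018,(255,0,0))
    cv2.imwrite('pics/ov3%s.png'%nm,im)
E
```

```text
head T [0.59868312 0.0304142  0.099     ] S [0.60049569 0.03312374 0.099     ] [0.59989496 0.0304015  0.09665034]
hub T [0.60274925 0.03083571 0.051     ] S [0.60444361 0.03701096 0.051     ] [0.60405245 0.03096058 0.04557694]
pred head [0.60176601 0.03328979] 0.11762679254626063
```

View pics/ov3T.png

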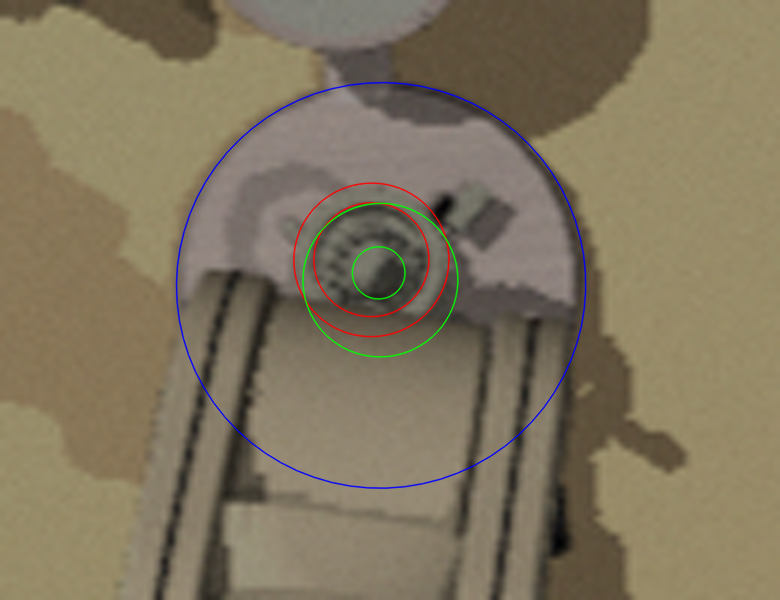

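View pics/ov3S.png

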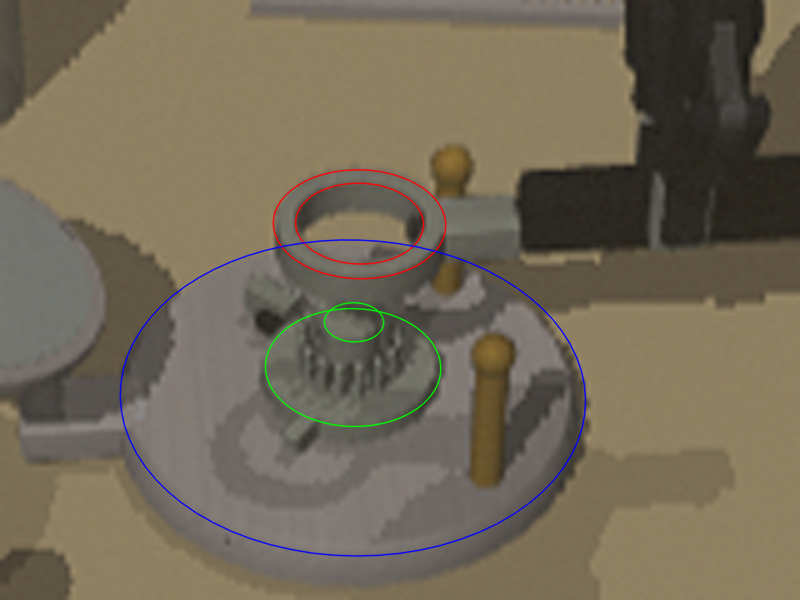

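```bash
cat > z.py <<'E'
from ov import *
T0,S0=pickle.load(open('ts.pkl','rb'));T,S,s=pickle.load(open('ts3.pkl','rb'))
def tile(c,x0,y0,w,h,k,cs):
    im=cv2.resize(c['pixels'][y0:y0+h,x0:x0+w,::-1],(w*k,h*k),interpolation=cv2.INTER_CUBIC)
    im=cv2.convertScaleAbs(im,alpha=1.4)
    b=im.copy()
    for cen,r,z,col in cs: draw(c,b,x0,y0,k,cen,r,z,col)
    return np.hstack([im,b])
E
python3 - <<'E'
from z import *
g=(0,255,0);r=(0,0,255)
CT=(.604,.032);CS=(.605,.036)
cv2.imwrite('pics/zr.png',np.vstack([tile(T0,285,228,36,36,8,[(CT,.033,.029,g),(CT,.011,.051,g)])[:, :], tile(S0,318,240,36,36,8,[(CS,.033,.029,g),(CS,.011,.051,g)])]))
HT=(.600,.0315);HS=(.6015,.0335);zt=.0996
cv2.imwrite('pics/zh.png',np.vstack([tile(T,285,225,36,36,8,[(HT,.031,zt,r),(HT,.023,zt,r)])[:, :], tile(S,324,219,36,36,8,[(HS,.031,zt,r),(HS,.023,zt,r)])]))
E
```

```text
(no output)
```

View pics/zr.png

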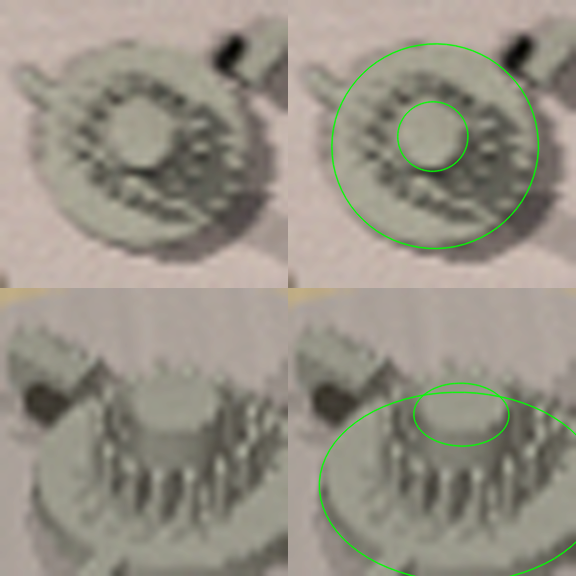

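View pics/zh.png

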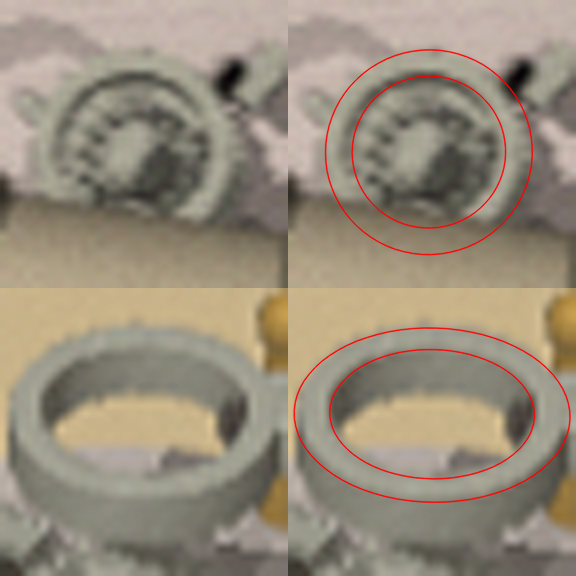

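```bash
sed -i 's/^C=np.*/C=np.array([.6041,.0341]);FY=0.118/; s/L=.115,/L=.1135,/' h.py
python3 - <<'E'
from h import *
s=ctrl.read_state();print(s['tool_pos'])
plan(s['tool_pos'],yaw_of(s)%(2*np.pi),[handle(FY,.088)],.5)
E
```

```text
[0.48862443 0.01966859 0.11589111]
[[[0, 0, 0.01], [-0.29, 0.07, 2.79], 0.5]]
```

Request:
arm_command([
  [[0, 0, 0], [-0.15, 0.05, 1.2], 0.5],
  [[0, 0, 0], [-0.3, 0.1, 2.3], 0.5],
  [[0, 0, 0], [-0.3, 0.1, 2.6], 0.5],
  [[0, 0, 0], [-0.3, 0.1, 2.6], 0.5],
  [[0, 0, 0], [-0.3, 0.1, 2.6], 0.5],
])

```text
t: 8.8
tool_pos: [0.492, 0.0204, 0.0903]
tool_rot: [-0.059, 0.998, 0.0, -0.0]
wrist_force: [0.5, 0.5, -3.4]
finger_gap: 0.019
```

Run:
```python
from z import *
T=ctrl.capture('top');S=ctrl.capture('side');s=ctrl.read_state();pickle.dump((T,S,s),open('ts4.pkl','wb'))
print(s['t'],s['tool_pos'],yaw_of(s)%(2*np.pi)-np.pi,s['wrist_force'])
g=(0,255,0);r=(0,0,255)
CT=(.6045,.033);CS=(.6045,.034);zt=s['tool_pos'][2]-.0306+.016
cv2.imwrite('pics/zh4.png',np.vstack([tile(T,285,225,36,36,8,[(CT,.031,zt,r),(CT,.023,zt,r)]), tile(S,320,226,36,36,8,[(CS,.031,zt,r),(CS,.023,zt,r)])]))
```

```text
8.9 [0.49215217 0.02031391 0.09058586] 0.11760877875664022 [-0.58796443 -0.07342735 -1.91445511]
```

View pics/zh4.png

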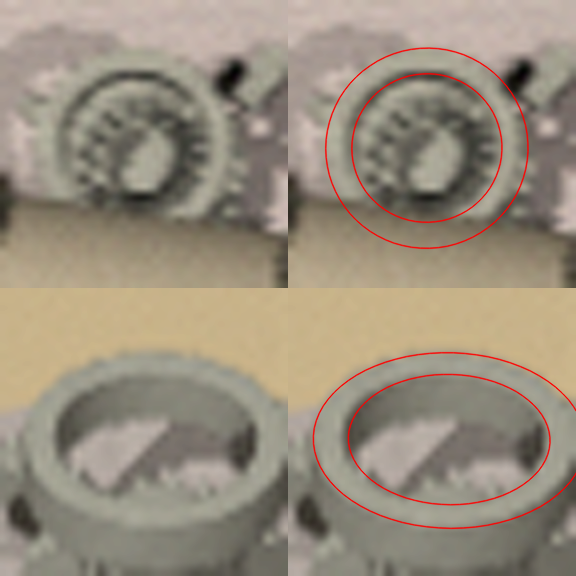

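Request:
arm_command([
  [[0, 0, 0], [0, 0, 0.7], 0.5],
  [[0, 0, 0], [0, 0, 1.4], 0.5],
  [[0, 0, 0], [0, 0, 2.0], 0.5],
  [[0, 0, 0], [0, 0, 2.4], 0.5],
  [[0, 0, 0], [0, 0, 2.4], 0.5],
])

```text
t: 9.4
tool_pos: [0.4916, 0.0203, 0.0655]
tool_rot: [-0.059, 0.998, -0.0, -0.001]
wrist_force: [-0.6, -1.8, -2.0]
finger_gap: 0.0189
```

Request:
arm_command([
  [[0, 0, 0], [0, 0, 0.2], 0.5],
  [[0, 0, 0], [0, 0, 0.4], 0.5],
  [[0, 0, 0], [0, 0, 0.6], 0.5],
  [[0, 0, 0], [0, 0, 0.75], 0.5],
  [[0, 0, 0], [0, 0, 0.75], 0.5],
])

```text
t: 9.9
tool_pos: [0.492, 0.0203, 0.059]
tool_rot: [-0.059, 0.998, -0.0, 0.0]
wrist_force: [-2.8, -1.6, 4.1]
finger_gap: 0.0184
```

Run:
```python
from z import *
S=ctrl.capture('side');s=ctrl.read_state();pickle.dump((S,s),open('s5.pkl','wb'))
print(s['t'],s['tool_pos'],yaw_of(s)%(2*np.pi)-np.pi,s['wrist_force'],s['ft_torque'],R.from_quat(s['tool_rot']).as_matrix()[:,2])
cv2.imwrite('pics/s5.png',cv2.resize(S['pixels'][200:300,280:410,::-1],(780,600),interpolation=cv2.INTER_CUBIC))
```

```text
9.95 [0.49200105 0.02029799 0.05911801] 0.11766662702933584 [-2.94782071 -1.45557627  3.47467947] [-0.4213467   0.2166111  -0.17075037] [ 4.68439009e-04 -2.32429494e-04 -9.99999863e-01]
```

View pics/s5.png

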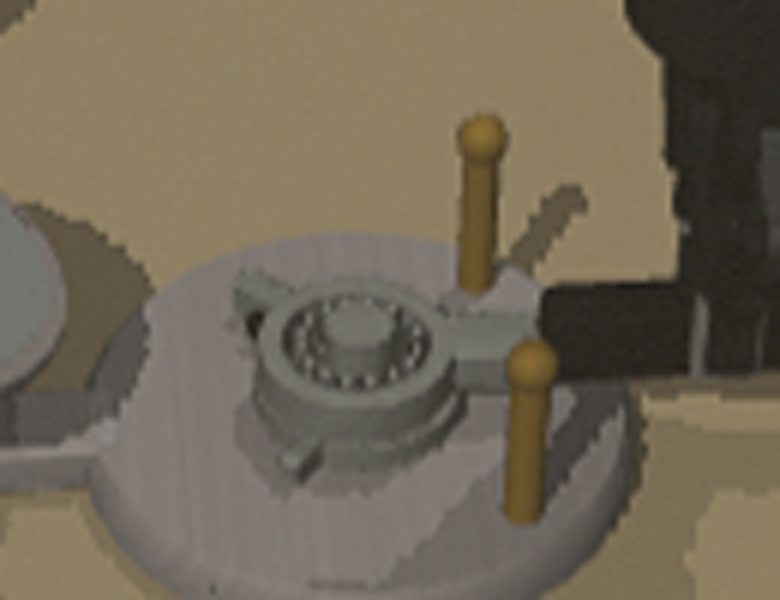

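```bash
sed -i 's/^C=np.*/C=np.array([.6043,.0337]);FY=0.118/' h.py
cat > sw.py <<'E'
from h import *
import sys
def show():
    s=ctrl.read_state();psi=yaw_of(s)%(2*np.pi)-np.pi
    F=s['wrist_force'];r=s['tool_pos'][:2]-C
    # tangential force (dir of decreasing psi = clockwise) on tool, radial
    t=np.array([r[1],-r[0]])/np.linalg.norm(r);  # rotate -90deg: clockwise dir
    M=s['ft_torque'];mz=M[2]+r[0]*F[1]-r[1]*F[0]
    print('t %.2f psi-FY %.3f L %.4f z %.4f Ftan %.1f Frad %.1f Fz %.1f Mz %.2f  moment@axis %.2f'%(s['t'],psi-FY,np.linalg.norm(r),s['tool_pos'][2],F[:2]@t,F[:2]@r/np.linalg.norm(r),F[2],M[2],mz))
    return s,psi
def arc(psi0,psi1,n,z=.0,L=.1135):
    w=[handle(psi0+(psi1-psi0)*k/n,z,L,C) for k in range(n+1)]
    return plan(*w[0],w[1:],.5)
E
python3 - <<'E'
from sw import *
s,psi=show()
arc(.118,.638,10);arc(.638,.118,10);arc(.118,-.402,10)
E
```

```text
t 9.95 psi-FY -0.000 L 0.1131 z 0.0591 Ftan -1.1 Frad 3.1 Fz 3.5 Mz -0.17  moment@axis -0.05
[[[0, 0, -2.98], [-0.02, -0.59, -0.0], 0.5], [[0, 0, -5.96], [-0.06, -1.18, -0.0], 0.5], [[0, 0, -8.94], [-0.14, -1.76, -0.0], 0.5], [[0, 0, -11.92], [-0.24, -2.34, -0.0], 0.5], [[0, 0, -14.9], [-0.38, -2.92, -0.0], 0.5], [[0, 0, -17.88], [-0.55, -3.48, -0.0], 0.5], [[0, 0, -20.86], [-0.74, -4.04, -0.0], 0.5], [[0, 0, -23.84], [-0.97, -4.59, -0.0], 0.5], [[0, 0, -26.81], [-1.22, -5.12, -0.0], 0.5], [[0, 0, -29.79], [-1.5, -5.64, -0.0], 0.5]]
[[[0, 0, 2.98], [-0.02, 0.59, 0.0], 0.5], [[0, 0, 5.96], [-0.06, 1.18, 0.0], 0.5], [[0, 0, 8.94], [-0.14, 1.76, 0.0], 0.5], [[0, 0, 11.92], [-0.24, 2.34, 0.0], 0.5], [[0, 0, 14.9], [-0.38, 2.92, 0.0], 0.5], [[0, 0, 17.88], [-0.55, 3.48, 0.0], 0.5], [[0, 0, 20.86], [-0.74, 4.04, 0.0], 0.5], [[0, 0, 23.84], [-0.97, 4.59, 0.0], 0.5], [[0, 0, 26.81], [-1.22, 5.12, 0.0], 0.5], [[0, 0, 29.79], [-1.5, 5.64, 0.0], 0.5]]
[[[0, 0, 2.98], [-0.02, 0.59, 0.0], 0.5], [[0, 0, 5.96], [-0.06, 1.18, 0.0], 0.5], [[0, 0, 8.94], [-0.14, 1.76, 0.0], 0.5], [[0, 0, 11.92], [-0.24, 2.34, 0.0], 0.5], [[0, 0, 14.9], [-0.38, 2.92, 0.0], 0.5], [[0, 0, 17.88], [-0.55, 3.48, 0.0], 0.5], [[0, 0, 20.86], [-0.74, 4.04, 0.0], 0.5], [[0, 0, 23.84], [-0.97, 4.59, 0.0], 0.5], [[0, 0, 26.81], [-1.22, 5.12, 0.0], 0.5], [[0, 0, 29.79], [-1.5, 5.64, 0.0], 0.5]]
```

Request:
arm_command([
  [[0, 0, -3], [0, -0.6, 0], 0.5],
  [[0, 0, -6], [-0.05, -1.2, 0], 0.5],
  [[0, 0, -9], [-0.15, -1.75, 0], 0.5],
  [[0, 0, -12], [-0.25, -2.35, 0], 0.5],
  [[0, 0, -15], [-0.4, -2.9, 0], 0.5],
  [[0, 0, -18], [-0.55, -3.5, 0], 0.5],
  [[0, 0, -21], [-0.75, -4.05, 0], 0.5],
  [[0, 0, -24], [-0.95, -4.6, 0], 0.5],
  [[0, 0, -27], [-1.2, -5.1, 0], 0.5],
  [[0, 0, -29.8], [-1.5, -5.65, 0], 0.5],
])

```text
t: 10.95
tool_pos: [0.5122, -0.0332, 0.0588]
tool_rot: [-0.315, 0.949, 0.001, -0.001]
wrist_force: [-8.9, -0.8, 4.6]
finger_gap: 0.0189
```

```bash
python3 -c "
from sw import *
show()"
```

```text
t 10.95 psi-FY 0.523 L 0.1139 z 0.0588 Ftan 4.6 Frad 7.7 Fz 4.6 Mz 0.26  moment@axis -0.26
```

Request:
arm_command([
  [[0, 0, 3], [0.05, 0.6, 0], 0.5],
  [[0, 0, 6], [0, 1.2, 0], 0.5],
  [[0, 0, 9], [-0.1, 1.75, 0], 0.5],
  [[0, 0, 12], [-0.2, 2.35, 0], 0.5],
  [[0, 0, 15], [-0.35, 2.9, 0], 0.5],
  [[0, 0, 18], [-0.5, 3.5, 0], 0.5],
  [[0, 0, 21], [-0.7, 4.05, 0], 0.5],
  [[0, 0, 24], [-0.9, 4.6, 0], 0.5],
  [[0, 0, 27], [-1.15, 5.1, 0], 0.5],
  [[0, 0, 29.8], [-1.45, 5.65, 0], 0.5],
])

```text
t: 11.95
tool_pos: [0.4923, 0.0187, 0.0592]
tool_rot: [-0.057, 0.998, -0.002, 0.001]
wrist_force: [0.5, -11.5, 0.4]
finger_gap: 0.0183
```

```bash
python3 -c "
from sw import *
show()
S=ctrl.capture('side')
cv2.imwrite('pics/s6.png',cv2.resize(S['pixels'][200:300,280:410,::-1],(780,600),interpolation=cv2.INTER_CUBIC))"
```

```text
t 11.95 psi-FY -0.005 L 0.1130 z 0.0592 Ftan -11.5 Frad 1.0 Fz 0.4 Mz -1.03  moment@axis 0.27
```

View pics/s6.png

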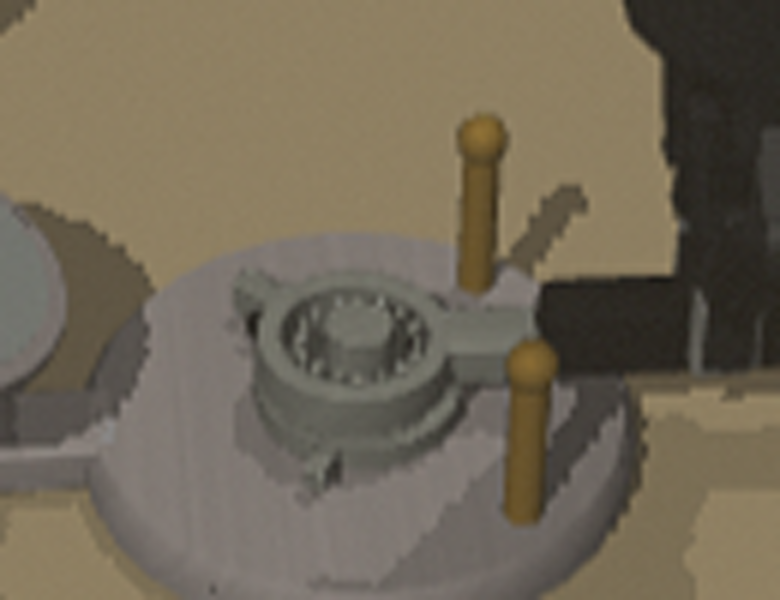

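Request:
arm_command([
  [[0, 0, 3], [0, 0.6, 0], 0.5],
  [[0, 0, 6], [-0.05, 1.2, 0], 0.5],
  [[0, 0, 9], [-0.15, 1.75, 0], 0.5],
  [[0, 0, 12], [-0.25, 2.35, 0], 0.5],
  [[0, 0, 15], [-0.4, 2.9, 0], 0.5],
  [[0, 0, 18], [-0.55, 3.5, 0], 0.5],
  [[0, 0, 21], [-0.75, 4.05, 0], 0.5],
  [[0, 0, 24], [-0.95, 4.6, 0], 0.5],
  [[0, 0, 27], [-1.2, 5.1, 0], 0.5],
  [[0, 0, 29.8], [-1.5, 5.65, 0], 0.5],
])

```text
t: 13.0
tool_pos: [0.5001, 0.0763, 0.059]
tool_rot: [0.202, 0.979, -0.002, 0.001]
wrist_force: [-2.3, -12.7, -0.2]
finger_gap: 0.0187
```

```bash
python3 -c "
from sw import *
show()
S=ctrl.capture('side')
cv2.imwrite('pics/s7.png',cv2.resize(S['pixels'][200:300,280:410,::-1],(780,600),interpolation=cv2.INTER_CUBIC))"
```

```text
t 13.00 psi-FY -0.525 L 0.1126 z 0.0590 Ftan -12.6 Frad -2.7 Fz -0.2 Mz -1.18  moment@axis 0.24
```

View pics/s7.png

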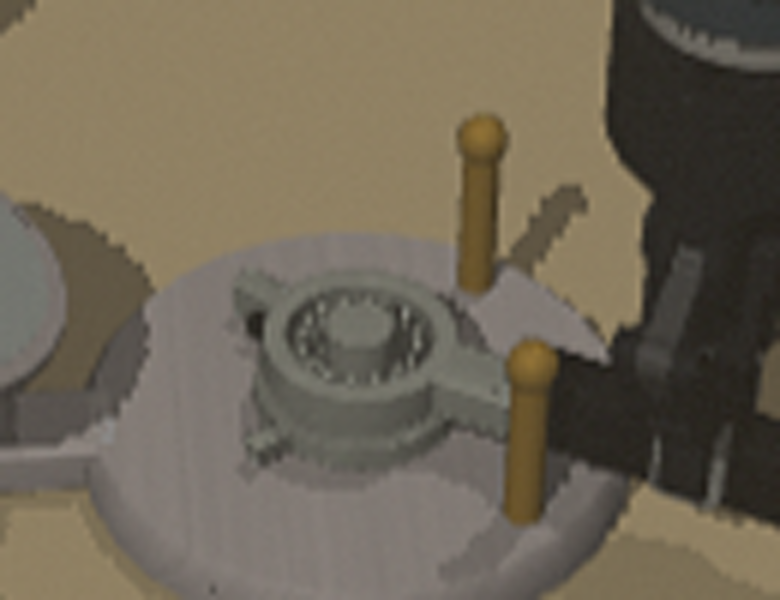

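```bash
cat >> sw.py <<'E'
import pickle
def lug(S,u,z=.026,CS=np.array([.6045,.034])):
    p=onplane(S,u,z)[:2]-CS;return np.arctan2(p[1],p[0]),np.hypot(*p)*1000
E
python3 -c "
from sw import *
T0,S0=pickle.load(open('ts.pkl','rb'))
for u in [(329.5,276.2),(333.7,277.8),(323.5,274.5)]: print(lug(S0,u))
print('stop pad S', lug(S0,(280+252/6-.5,200+325/6-.5),.03))
# top: zr crop (scale 8 from 285,228): lug (25,80), pad (232,52)
for u in [(25,80),(232,52)]: print(lug(T0,(285+u[0]/8-.5,228+u[1]/8-.5),.03,np.array([.6045,.033])))
"
```

```text
(np.float64(1.0750921478200077), np.float64(36.78891070466034))
(np.float64(1.3101760023447286), np.float64(37.66715746798324))
(np.float64(0.77576441765676), np.float64(40.15884127830841))
stop pad S (np.float64(-0.6400934119658547), np.float64(42.64148331248487))
(np.float64(1.092391702931805), np.float64(43.14736717827525))
(np.float64(-0.7479847883522904), np.float64(40.862499276205355))
```

Request:
arm_command([
  [[0, 0, -3], [0, -0.6, 0], 0.5],
  [[0, 0, -6], [-0.05, -1.2, 0], 0.5],
  [[0, 0, -9], [-0.15, -1.75, 0], 0.5],
  [[0, 0, -12], [-0.25, -2.35, 0], 0.5],
  [[0, 0, -15], [-0.4, -2.9, 0], 0.5],
  [[0, 0, -18], [-0.55, -3.5, 0], 0.5],
  [[0, 0, -21], [-0.75, -4.05, 0], 0.5],
  [[0, 0, -24], [-0.95, -4.6, 0], 0.5],
  [[0, 0, -27], [-1.2, -5.1, 0], 0.5],
  [[0, 0, -29.8], [-1.5, -5.65, 0], 0.5],
])

```text
t: 14.05
tool_pos: [0.4909, 0.0208, 0.0589]
tool_rot: [-0.06, 0.998, 0.001, -0.0]
wrist_force: [-3.7, 5.4, 3.1]
finger_gap: 0.019
```

```bash
python3 -c "
from sw import *
show()
S=ctrl.capture('side')
cv2.imwrite('pics/s8.png',cv2.resize(S['pixels'][200:300,280:410,::-1],(780,600),interpolation=cv2.INTER_CUBIC))"
```

```text
t 14.05 psi-FY 0.003 L 0.1142 z 0.0589 Ftan 5.8 Frad 3.0 Fz 3.1 Mz 0.33  moment@axis -0.33
```

View pics/s8.png

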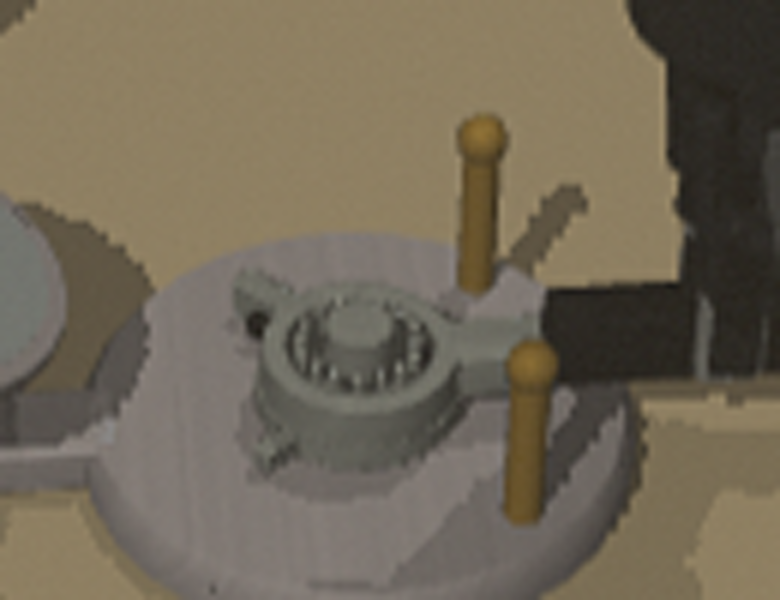

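Request:
arm_command([
  [[0, 0, -3], [0, -0.6, 0], 0.5],
  [[0, 0, -6], [-0.05, -1.2, 0], 0.5],
  [[0, 0, -9], [-0.15, -1.75, 0], 0.5],
  [[0, 0, -12], [-0.25, -2.35, 0], 0.5],
  [[0, 0, -15], [-0.4, -2.9, 0], 0.5],
  [[0, 0, -18], [-0.55, -3.5, 0], 0.5],
  [[0, 0, -21], [-0.75, -4.05, 0], 0.5],
  [[0, 0, -24], [-0.95, -4.6, 0], 0.5],
  [[0, 0, -27], [-1.2, -5.1, 0], 0.5],
  [[0, 0, -31], [-1.6, -5.85, 0], 0.5],
])

```text
t: 15.1
tool_pos: [0.5127, -0.0357, 0.0588]
tool_rot: [-0.325, 0.946, 0.001, -0.001]
wrist_force: [-7.6, 0.6, 4.6]
finger_gap: 0.0189
```

```bash
python3 -c "
from sw import *
show()
S=ctrl.capture('side')
cv2.imwrite('pics/s9.png',cv2.resize(S['pixels'][200:300,280:410,::-1],(780,600),interpolation=cv2.INTER_CUBIC))"
```

```text
t 15.10 psi-FY 0.543 L 0.1149 z 0.0588 Ftan 5.1 Frad 5.7 Fz 4.6 Mz 0.42  moment@axis -0.17
```

View pics/s9.png

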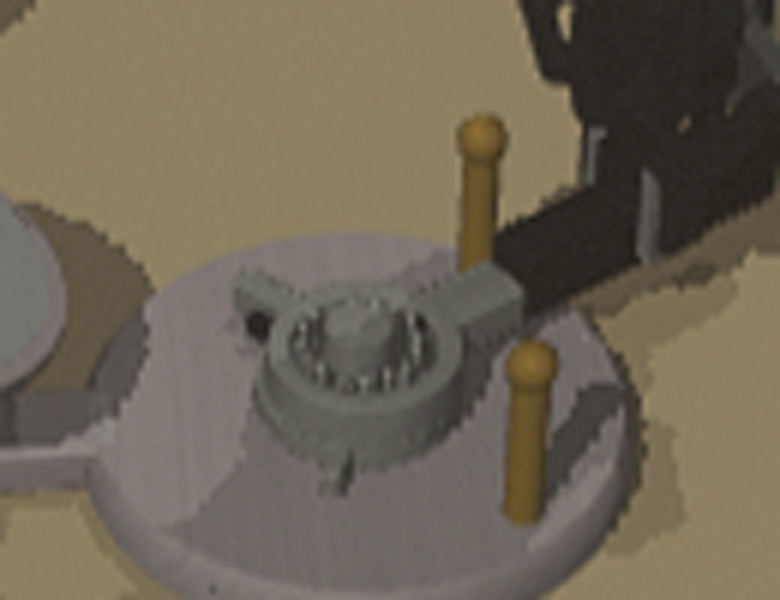

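Request:
arm_command([
  [[0, 0, 3], [0.05, 0.6, -0.1], 0.5],
  [[0, 0, 6], [0, 1.2, -0.2], 0.5],
  [[0, 0, 9], [-0.1, 1.75, -0.2], 0.5],
  [[0, 0, 12], [-0.2, 2.35, -0.2], 0.5],
  [[0, 0, 15], [-0.35, 2.9, -0.2], 0.5],
  [[0, 0, 18], [-0.5, 3.5, -0.2], 0.5],
  [[0, 0, 21], [-0.7, 4.05, -0.2], 0.5],
  [[0, 0, 24], [-0.9, 4.6, -0.2], 0.5],
  [[0, 0, 27], [-1.15, 5.1, -0.2], 0.5],
  [[0, 0, 31], [-1.55, 5.85, -0.2], 0.5],
])

```text
t: 16.15
tool_pos: [0.4911, 0.0182, 0.0608]
tool_rot: [-0.056, 0.998, -0.002, 0.0]
wrist_force: [2.5, -10.0, -3.9]
finger_gap: 0.0186
```

Request:
arm_command([
  [[0, 0, 3], [0, 0.6, 0], 0.5],
  [[0, 0, 6], [-0.05, 1.2, 0], 0.5],
  [[0, 0, 9], [-0.15, 1.75, 0], 0.5],
  [[0, 0, 12], [-0.25, 2.35, 0], 0.5],
  [[0, 0, 15], [-0.4, 2.9, 0], 0.5],
  [[0, 0, 18], [-0.55, 3.5, 0], 0.5],
  [[0, 0, 21], [-0.75, 4.05, 0], 0.5],
  [[0, 0, 24], [-0.95, 4.6, 0], 0.5],
  [[0, 0, 27], [-1.2, 5.1, 0], 0.5],
  [[0, 0, 31], [-1.6, 5.85, 0], 0.5],
])

```text
t: 17.15
tool_pos: [0.4996, 0.0781, 0.0606]
tool_rot: [0.213, 0.977, -0.002, 0.0]
wrist_force: [0.7, -11.3, -2.7]
finger_gap: 0.019
```

```bash
python3 -c "
from sw import *
show()
S=ctrl.capture('side')
cv2.imwrite('pics/s10.png',cv2.resize(S['pixels'][200:300,280:410,::-1],(780,600),interpolation=cv2.INTER_CUBIC))"
```

```text
t 17.15 psi-FY -0.547 L 0.1137 z 0.0606 Ftan -10.1 Frad -5.0 Fz -2.7 Mz -0.99  moment@axis 0.16
```

View pics/s10.png

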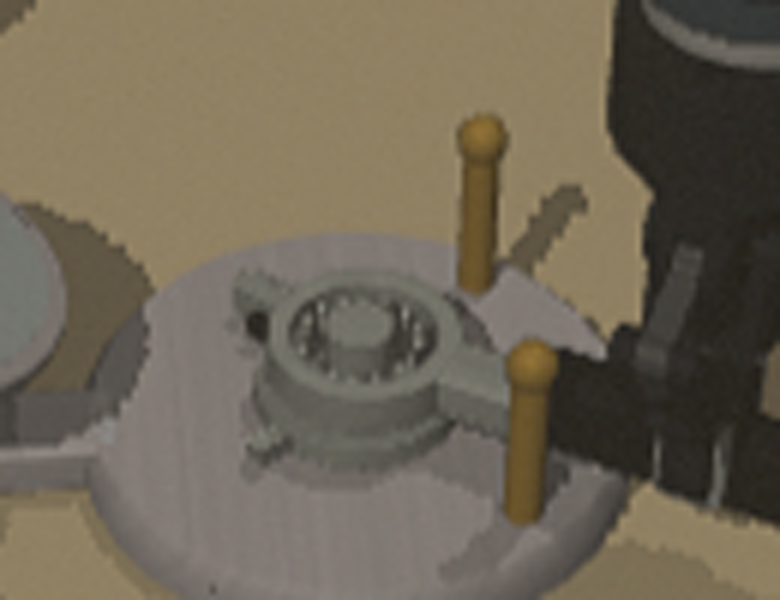

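Request:
arm_command([
  [[0, 0, -3], [0, -0.6, 0], 0.5],
  [[0, 0, -6], [-0.05, -1.2, 0], 0.5],
  [[0, 0, -9], [-0.1, -1.75, 0], 0.5],
  [[0, 0, -12], [-0.2, -2.35, 0], 0.5],
  [[0, 0, -15], [-0.35, -2.9, 0], 0.5],
  [[0, 0, -18], [-0.5, -3.5, 0], 0.5],
  [[0, 0, -21], [-0.7, -4.1, 0], 0.5],
  [[0, 0, -24], [-0.9, -4.65, 0], 0.5],
  [[0, 0, -27], [-1.1, -5.15, 0], 0.5],
  [[0, 0, -31], [-1.5, -5.9, 0], 0.5],
])

```text
t: 18.2
tool_pos: [0.4886, 0.0199, 0.0605]
tool_rot: [-0.06, 0.998, 0.0, -0.0]
wrist_force: [-1.4, -0.3, -2.6]
finger_gap: 0.0189
```

```bash
python3 -c "
from sw import *
show()"
```

```text
t 18.20 psi-FY 0.002 L 0.1165 z 0.0605 Ftan -0.2 Frad 1.4 Fz -2.6 Mz -0.02  moment@axis 0.00
```

Request:
arm_command([
  [[0, 0, -3], [0, -0.6, 0], 0.5],
  [[0, 0, -6], [-0.05, -1.2, 0], 0.5],
  [[0, 0, -9], [-0.1, -1.75, 0], 0.5],
  [[0, 0, -12], [-0.2, -2.35, 0], 0.5],
  [[0, 0, -15], [-0.3, -2.9, 0], 0.5],
  [[0, 0, -18], [-0.45, -3.5, 0], 0.5],
])

```text
t: 18.8
tool_pos: [0.4977, -0.0146, 0.0606]
tool_rot: [-0.215, 0.977, 0.0, -0.0]
wrist_force: [0.4, -1.9, -2.5]
finger_gap: 0.0186
```

```bash
python3 -c "
from sw import *
show()
S=ctrl.capture('side')
cv2.imwrite('pics/s11.png',cv2.resize(S['pixels'][200:300,280:410,::-1],(780,600),interpolation=cv2.INTER_CUBIC))"
```

```text
t 18.80 psi-FY 0.316 L 0.1170 z 0.0606 Ftan -1.9 Frad 0.4 Fz -2.5 Mz -0.16  moment@axis 0.07
```

View pics/s11.png

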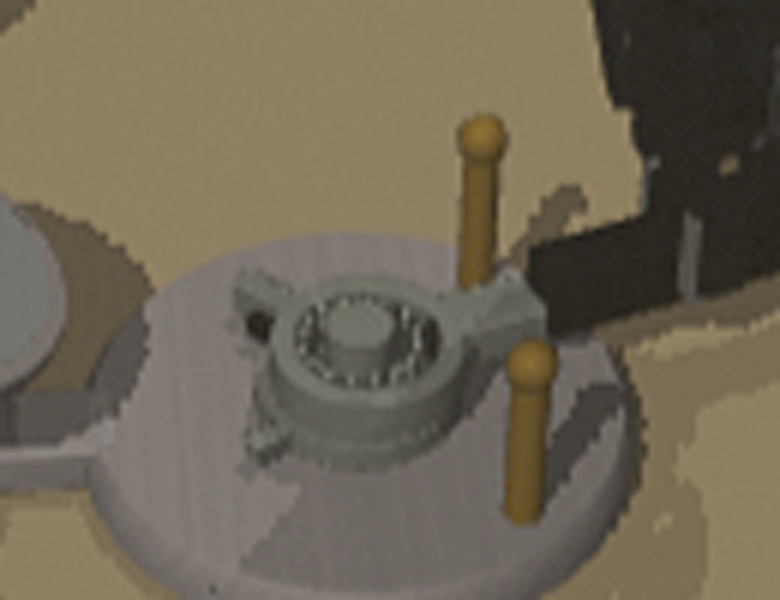

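Request:
arm_command([
  [[0, 0, -3], [0, -0.6, 0], 0.5],
  [[0, 0, -6], [-0.05, -1.2, 0], 0.5],
  [[0, 0, -9], [-0.1, -1.75, 0], 0.5],
  [[0, 0, -12], [-0.2, -2.35, 0], 0.5],
  [[0, 0, -14], [-0.3, -2.7, 0], 0.5],
  [[0, 0, -14], [-0.3, -2.7, 0], 0.5],
])

```text
t: 19.45
tool_pos: [0.5121, -0.038, 0.0607]
tool_rot: [-0.331, 0.944, -0.0, 0.0]
wrist_force: [0.4, -0.5, -3.5]
finger_gap: 0.019
```

```bash
python3 -c "
from sw import *
show()
S=ctrl.capture('side')
cv2.imwrite('pics/s12.png',cv2.resize(S['pixels'][200:300,280:410,::-1],(780,600),interpolation=cv2.INTER_CUBIC))
s=ctrl.read_state();psi=yaw_of(s)%(2*np.pi)-np.pi
w=[handle(psi+(-.45-psi)*k/20,s['tool_pos'][2],.114) for k in range(21)]
plan(s['tool_pos'],np.pi+psi,w[1:11],.5); plan(*w[10],w[11:],.5)"
```

```text
t 19.45 psi-FY 0.557 L 0.1168 z 0.0607 Ftan -0.7 Frad -0.0 Fz -3.5 Mz -0.05  moment@axis 0.03
[[[0, 0, 3.22], [-0.3, 0.46, 0.0], 0.5], [[0, 0, 6.44], [-0.35, 1.1, 0.0], 0.5], [[0, 0, 9.66], [-0.44, 1.73, 0.0], 0.5], [[0, 0, 12.88], [-0.56, 2.36, 0.0], 0.5], [[0, 0, 16.1], [-0.73, 2.98, 0.0], 0.5], [[0, 0, 19.32], [-0.92, 3.59, 0.0], 0.5], [[0, 0, 22.54], [-1.15, 4.19, 0.0], 0.5], [[0, 0, 25.76], [-1.41, 4.77, 0.0], 0.5], [[0, 0, 28.98], [-1.71, 5.34, 0.0], 0.5], [[0, 0, 32.2], [-2.03, 5.9, 0.0], 0.5]]
[[[0, 0, 3.22], [-0.02, 0.64, 0.0], 0.5], [[0, 0, 6.44], [-0.07, 1.28, 0.0], 0.5], [[0, 0, 9.66], [-0.16, 1.91, 0.0], 0.5], [[0, 0, 12.88], [-0.29, 2.54, 0.0], 0.5], [[0, 0, 16.1], [-0.45, 3.16, 0.0], 0.5], [[0, 0, 19.32], [-0.64, 3.77, 0.0], 0.5], [[0, 0, 22.54], [-0.87, 4.37, 0.0], 0.5], [[0, 0, 25.76], [-1.13, 4.96, 0.0], 0.5], [[0, 0, 28.98], [-1.43, 5.52, 0.0], 0.5], [[0, 0, 32.2], [-1.75, 6.08, 0.0], 0.5]]
```

View pics/s12.png

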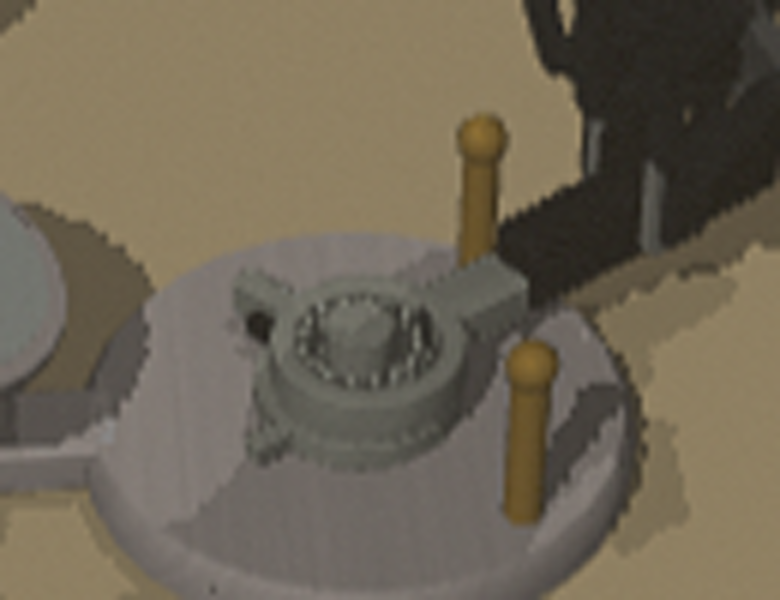

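Request:
arm_command([
  [[0, 0, 2], [-0.35, 0.3, 0], 0.5],
  [[0, 0, 6], [-0.4, 1.05, 0], 0.5],
  [[0, 0, 9.5], [-0.5, 1.7, 0], 0.5],
  [[0, 0, 13], [-0.6, 2.35, 0], 0.5],
  [[0, 0, 16], [-0.75, 2.95, 0], 0.5],
  [[0, 0, 19.3], [-0.95, 3.6, 0], 0.5],
  [[0, 0, 22.5], [-1.2, 4.2, 0], 0.5],
  [[0, 0, 25.8], [-1.45, 4.8, 0], 0.5],
  [[0, 0, 29], [-1.75, 5.35, 0], 0.5],
  [[0, 0, 32.2], [-2.05, 5.9, 0], 0.5],
])

```text
t: 20.5
tool_pos: [0.4916, 0.0196, 0.0611]
tool_rot: [-0.054, 0.999, -0.002, 0.001]
wrist_force: [3.3, -11.5, -4.1]
finger_gap: 0.019
```

```bash
python3 -c "
from sw import *
show()
S=ctrl.capture('side')
cv2.imwrite('pics/s13.png',cv2.resize(S['pixels'][200:300,280:410,::-1],(780,600),interpolation=cv2.INTER_CUBIC))
"
```

```text
t 20.50 psi-FY -0.011 L 0.1136 z 0.0611 Ftan -11.8 Frad -1.9 Fz -4.1 Mz -1.02  moment@axis 0.32
```

View pics/s13.png

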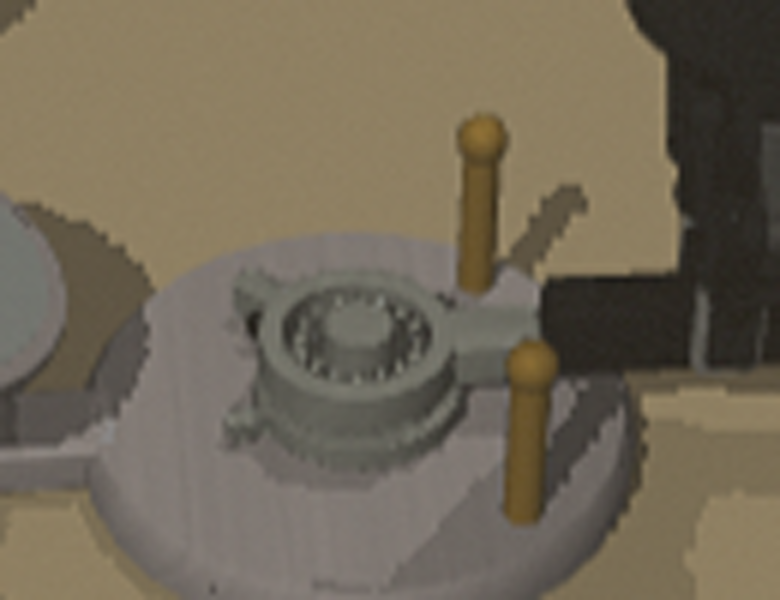

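Request:
arm_command([
  [[0, 0, 3], [0, 0.6, 0], 0.5],
  [[0, 0, 6], [-0.05, 1.2, 0], 0.5],
  [[0, 0, 9], [-0.15, 1.75, 0], 0.5],
  [[0, 0, 12], [-0.25, 2.35, 0], 0.5],
  [[0, 0, 15], [-0.4, 2.9, 0], 0.5],
  [[0, 0, 18], [-0.55, 3.5, 0], 0.5],
  [[0, 0, 21], [-0.75, 4.05, 0], 0.5],
  [[0, 0, 24], [-0.95, 4.6, 0], 0.5],
  [[0, 0, 27], [-1.2, 5.1, 0], 0.5],
  [[0, 0, 30], [-1.55, 5.7, 0], 0.5],
])

```text
t: 21.55
tool_pos: [0.4988, 0.078, 0.0606]
tool_rot: [0.207, 0.978, -0.002, -0.0]
wrist_force: [-2.6, -12.7, -2.2]
finger_gap: 0.019
```

```bash
python3 -c "
from sw import *
show()
S=ctrl.capture('side')
cv2.imwrite('pics/s14.png',cv2.resize(S['pixels'][200:300,280:410,::-1],(780,600),interpolation=cv2.INTER_CUBIC))
print(lug(S,(280+238/6-.5,200+428/6-.5)))
s=ctrl.read_state();psi=yaw_of(s)%(2*np.pi)-np.pi
w=[handle(psi+(FY+.56-psi)*k/20,s['tool_pos'][2],.117) for k in range(21)]
plan(s['tool_pos'],np.pi+psi,w[1:11],.5); plan(*w[10],w[11:],.5)"
```

```text
t 21.55 psi-FY -0.534 L 0.1145 z 0.0606 Ftan -12.7 Frad -2.6 Fz -2.2 Mz -1.16  moment@axis 0.30
(np.float64(0.46214186664125867), np.float64(41.37573041446614))
[[[0, 0, -3.14], [0.24, -0.47, -0.0], 0.5], [[0, 0, -6.29], [0.19, -1.11, -0.0], 0.5], [[0, 0, -9.43], [0.1, -1.74, -0.0], 0.5], [[0, 0, -12.57], [-0.02, -2.37, -0.0], 0.5], [[0, 0, -15.72], [-0.18, -2.99, -0.0], 0.5], [[0, 0, -18.86], [-0.37, -3.61, -0.0], 0.5], [[0, 0, -22.01], [-0.59, -4.21, -0.0], 0.5], [[0, 0, -25.15], [-0.85, -4.8, -0.0], 0.5], [[0, 0, -28.29], [-1.14, -5.37, -0.0], 0.5], [[0, 0, -31.44], [-1.46, -5.93, -0.0], 0.5]]
[[[0, 0, -3.14], [-0.02, -0.64, -0.0], 0.5], [[0, 0, -6.29], [-0.07, -1.28, -0.0], 0.5], [[0, 0, -9.43], [-0.16, -1.92, -0.0], 0.5], [[0, 0, -12.57], [-0.28, -2.55, -0.0], 0.5], [[0, 0, -15.72], [-0.44, -3.17, -0.0], 0.5], [[0, 0, -18.86], [-0.63, -3.78, -0.0], 0.5], [[0, 0, -22.01], [-0.85, -4.38, -0.0], 0.5], [[0, 0, -25.15], [-1.11, -4.97, -0.0], 0.5], [[0, 0, -28.29], [-1.4, -5.55, -0.0], 0.5], [[0, 0, -31.44], [-1.72, -6.1, -0.0], 0.5]]
```

View pics/s14.png

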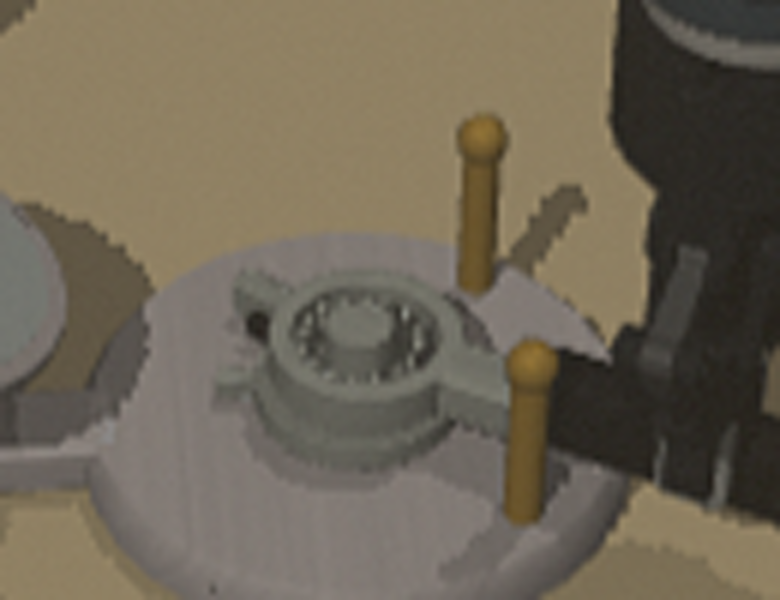

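Request:
arm_command([
  [[0, 0, -2], [0.25, -0.3, 0], 0.5],
  [[0, 0, -6.3], [0.2, -1.1, 0], 0.5],
  [[0, 0, -9.4], [0.1, -1.75, 0], 0.5],
  [[0, 0, -12.6], [0, -2.4, 0], 0.5],
  [[0, 0, -15.7], [-0.2, -3, 0], 0.5],
  [[0, 0, -18.9], [-0.35, -3.6, 0], 0.5],
  [[0, 0, -22], [-0.6, -4.2, 0], 0.5],
  [[0, 0, -25.2], [-0.85, -4.8, 0], 0.5],
  [[0, 0, -28.3], [-1.15, -5.4, 0], 0.5],
  [[0, 0, -31.4], [-1.45, -5.95, 0], 0.5],
])

```text
t: 22.6
tool_pos: [0.4888, 0.0187, 0.0607]
tool_rot: [-0.069, 0.998, -0.0, -0.0]
wrist_force: [0.0, -2.7, -2.2]
finger_gap: 0.0187
```

Request:
arm_command([
  [[0, 0, -3.2], [0, -0.65, 0], 0.5],
  [[0, 0, -6.3], [-0.05, -1.3, 0], 0.5],
  [[0, 0, -9.4], [-0.15, -1.9, 0], 0.5],
  [[0, 0, -12.6], [-0.3, -2.55, 0], 0.5],
  [[0, 0, -15.7], [-0.45, -3.15, 0], 0.5],
  [[0, 0, -18.9], [-0.65, -3.8, 0], 0.5],
  [[0, 0, -22], [-0.85, -4.4, 0], 0.5],
  [[0, 0, -25.2], [-1.1, -5, 0], 0.5],
  [[0, 0, -28.3], [-1.4, -5.55, 0], 0.5],
  [[0, 0, -31.4], [-1.7, -6.1, 0], 0.5],
])

```text
t: 23.6
tool_pos: [0.5142, -0.0388, 0.0606]
tool_rot: [-0.337, 0.942, 0.0, -0.0]
wrist_force: [-0.0, 0.7, -2.3]
finger_gap: 0.0188
```

```bash
python3 -c "
from sw import *
show()
S=ctrl.capture('side')
cv2.imwrite('pics/s15.png',cv2.resize(S['pixels'][200:300,280:410,::-1],(780,600),interpolation=cv2.INTER_CUBIC))
s=ctrl.read_state();psi=yaw_of(s)%(2*np.pi)-np.pi
w=[handle(psi+(FY-.56-psi)*k/20,s['tool_pos'][2],.114) for k in range(21)]
plan(s['tool_pos'],np.pi+psi,w[1:11],.5)"
```

```text
t 23.60 psi-FY 0.569 L 0.1156 z 0.0606 Ftan 0.6 Frad -0.4 Fz -2.3 Mz 0.13  moment@axis 0.06
[[[0, 0, 3.24], [-0.18, 0.57, 0.0], 0.5], [[0, 0, 6.49], [-0.23, 1.21, 0.0], 0.5], [[0, 0, 9.73], [-0.32, 1.85, 0.0], 0.5], [[0, 0, 12.98], [-0.45, 2.48, 0.0], 0.5], [[0, 0, 16.22], [-0.61, 3.11, 0.0], 0.5], [[0, 0, 19.47], [-0.81, 3.72, 0.0], 0.5], [[0, 0, 22.71], [-1.04, 4.32, 0.0], 0.5], [[0, 0, 25.95], [-1.31, 4.91, 0.0], 0.5], [[0, 0, 29.2], [-1.61, 5.48, 0.0], 0.5], [[0, 0, 32.44], [-1.94, 6.04, 0.0], 0.5]]
```

View pics/s15.png

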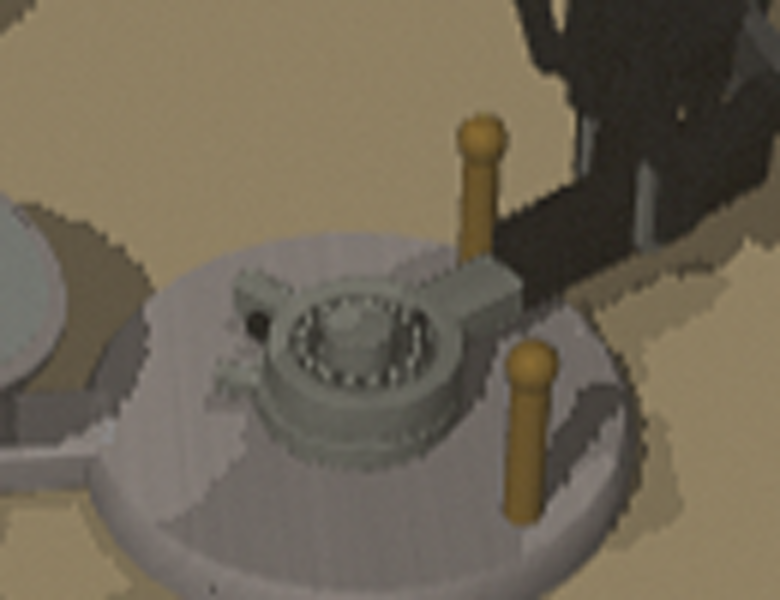

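Request:
arm_command([
  [[0, 0, 2], [-0.2, 0.35, 0.05], 0.5],
  [[0, 0, 6.4], [-0.25, 1.2, 0.1], 0.5],
  [[0, 0, 9.6], [-0.35, 1.85, 0.1], 0.5],
  [[0, 0, 13], [-0.45, 2.5, 0.1], 0.5],
  [[0, 0, 16], [-0.6, 3.1, 0.1], 0.5],
  [[0, 0, 19.3], [-0.8, 3.7, 0.1], 0.5],
  [[0, 0, 22.7], [-1.05, 4.3, 0.1], 0.5],
  [[0, 0, 26], [-1.3, 4.9, 0.1], 0.5],
])

```text
t: 24.45
tool_pos: [0.4939, 0.006, 0.06]
tool_rot: [-0.112, 0.994, -0.002, 0.0]
wrist_force: [2.6, -9.9, -3.1]
finger_gap: 0.0186
```

```bash
python3 -c "
from sw import *
show()
S=ctrl.capture('side')
cv2.imwrite('pics/s16.png',cv2.resize(S['pixels'][200:300,280:410,::-1],(780,600),interpolation=cv2.INTER_CUBIC))
s=ctrl.read_state();psi=yaw_of(s)%(2*np.pi)-np.pi
w=[handle(psi-.035*k,s['tool_pos'][2],.114) for k in range(21)]
plan(s['tool_pos'],np.pi+psi,w[1:11],.5)"
```

```text
t 24.45 psi-FY 0.107 L 0.1138 z 0.0600 Ftan -10.2 Frad -0.1 Fz -3.1 Mz -0.91  moment@axis 0.25
[[[0, 0, 2.01], [0.01, 0.6, 0.0], 0.5], [[0, 0, 4.01], [-0.01, 1.0, 0.0], 0.5], [[0, 0, 6.02], [-0.05, 1.4, 0.0], 0.5], [[0, 0, 8.02], [-0.1, 1.79, 0.0], 0.5], [[0, 0, 10.03], [-0.16, 2.19, 0.0], 0.5], [[0, 0, 12.03], [-0.23, 2.58, 0.0], 0.5], [[0, 0, 14.04], [-0.32, 2.97, 0.0], 0.5], [[0, 0, 16.04], [-0.43, 3.35, 0.0], 0.5], [[0, 0, 18.05], [-0.54, 3.73, 0.0], 0.5], [[0, 0, 20.05], [-0.67, 4.11, 0.0], 0.5]]
```

View pics/s16.png

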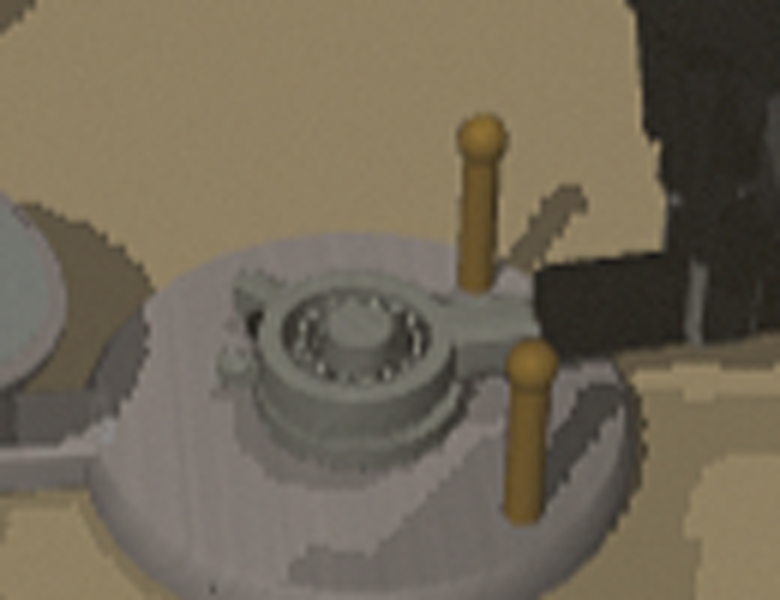

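Request:
arm_command([
  [[0, 0, 2], [0, 0.4, 0], 0.5],
  [[0, 0, 4], [-0.05, 0.8, 0], 0.5],
  [[0, 0, 6], [-0.05, 1.2, 0], 0.5],
  [[0, 0, 8], [-0.1, 1.6, 0], 0.5],
  [[0, 0, 10], [-0.15, 2, 0], 0.5],
  [[0, 0, 10], [-0.15, 2, 0], 0.5],
])

```text
t: 25.1
tool_pos: [0.4904, 0.0258, 0.06]
tool_rot: [-0.026, 1.0, -0.002, 0.0]
wrist_force: [-0.3, -11.5, 0.7]
finger_gap: 0.0191
```

```bash
python3 -c "
from sw import *
show()
S=ctrl.capture('side')
cv2.imwrite('pics/s17.png',cv2.resize(S['pixels'][225:285,300:360,::-1],(600,600),interpolation=cv2.INTER_CUBIC))"
```

```text
t 25.10 psi-FY -0.066 L 0.1141 z 0.0600 Ftan -11.5 Frad 1.1 Fz 0.7 Mz -1.04  moment@axis 0.27
```

View pics/s17.png

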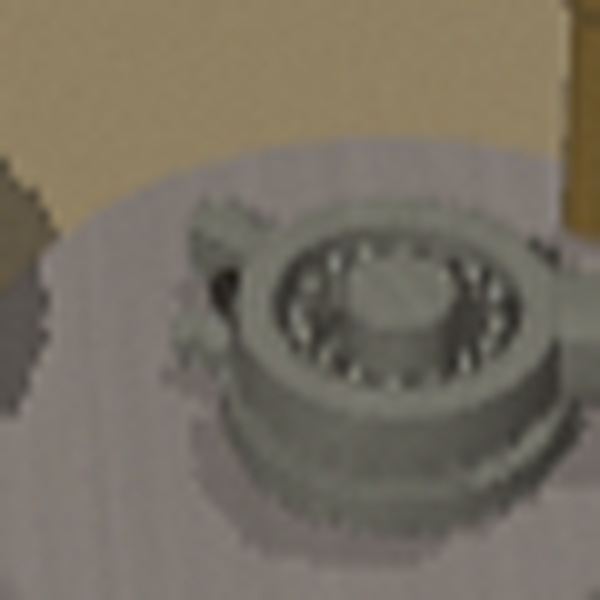

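Request:
arm_command([
  [[0, 0, 1.5], [0, 0.3, 0], 0.5],
  [[0, 0, 3], [-0.02, 0.6, 0], 0.5],
  [[0, 0, 4], [-0.05, 0.8, 0], 0.5],
  [[0, 0, 4], [-0.05, 0.8, 0], 0.5],
])

```text
t: 25.55
tool_pos: [0.4902, 0.0336, 0.0601]
tool_rot: [0.009, 1.0, -0.002, 0.0]
wrist_force: [-1.3, -11.0, 1.1]
finger_gap: 0.0188
```

```bash
python3 -c "
from sw import *
show()"
```

```text
t 25.55 psi-FY -0.135 L 0.1141 z 0.0601 Ftan -11.0 Frad 1.3 Fz 1.1 Mz -1.08  moment@axis 0.17
```

Request:
arm_command([
  [[0, 0, 1], [0, 0.2, 0], 0.5],
  [[0, 0, 2], [0, 0.4, 0], 0.5],
  [[0, 0, 3], [-0.02, 0.6, 0], 0.5],
  [[0, 0, 3], [-0.02, 0.6, 0], 0.5],
])

```text
t: 25.95
tool_pos: [0.4904, 0.0396, 0.0601]
tool_rot: [0.035, 0.999, -0.002, 0.0]
wrist_force: [-2.1, -10.7, 1.2]
finger_gap: 0.0184
```

```bash
python3 -c "
from sw import *
show()
S=ctrl.capture('side')
cv2.imwrite('pics/s18.png',cv2.resize(S['pixels'][225:285,300:360,::-1],(600,600),interpolation=cv2.INTER_CUBIC))"
```

```text
t 25.95 psi-FY -0.188 L 0.1140 z 0.0601 Ftan -10.8 Frad 1.6 Fz 1.2 Mz -1.03  moment@axis 0.20
```

View pics/s18.png

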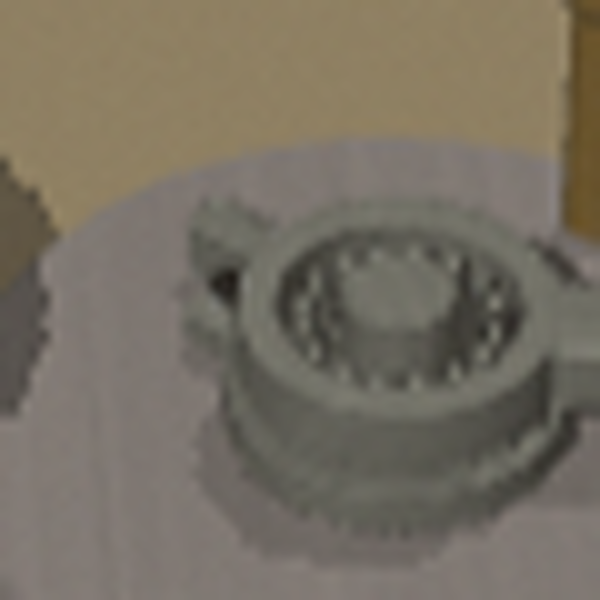

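Request:
arm_command([
  [[0, 0, 1], [0, 0.2, 0], 0.5],
  [[0, 0, 2], [0, 0.4, 0], 0.5],
  [[0, 0, 2], [0, 0.4, 0], 0.5],
])

```text
t: 26.3
tool_pos: [0.4907, 0.0436, 0.0601]
tool_rot: [0.052, 0.999, -0.002, 0.0]
wrist_force: [-2.2, -11.5, 0.8]
finger_gap: 0.0187
```

```bash
python3 -c "
from sw import *
show()"
```

```text
t 26.30 psi-FY -0.223 L 0.1140 z 0.0601 Ftan -11.6 Frad 1.2 Fz 0.8 Mz -1.05  moment@axis 0.28
```

Request:
arm_command([
  [[0, 0, 1], [0, 0.2, 0], 0.5],
  [[0, 0, 2], [0, 0.4, 0], 0.5],
  [[0, 0, 2], [0, 0.4, 0], 0.5],
])

```text
t: 26.6
tool_pos: [0.4912, 0.0476, 0.0601]
tool_rot: [0.07, 0.998, -0.002, 0.0]
wrist_force: [-1.3, -11.6, -0.6]
finger_gap: 0.0188
```

```bash
python3 -c "
from sw import *
show()"
```

```text
t 26.60 psi-FY -0.258 L 0.1140 z 0.0601 Ftan -11.7 Frad -0.2 Fz -0.6 Mz -1.11  moment@axis 0.22
```

Request:
arm_command([
  [[0, 0, 1], [0, 0.2, 0], 0.5],
  [[0, 0, 2], [0, 0.4, 0], 0.5],
  [[0, 0, 2], [0, 0.4, 0], 0.5],
])

```text
t: 26.9
tool_pos: [0.4917, 0.0513, 0.06]
tool_rot: [0.087, 0.996, -0.002, 0.0]
wrist_force: [-1.3, -12.5, 1.2]
finger_gap: 0.0191
```

```bash
python3 -c "
from sw import *
show()
S=ctrl.capture('side')
cv2.imwrite('pics/s19.png',cv2.resize(S['pixels'][225:285,300:360,::-1],(600,600),interpolation=cv2.INTER_CUBIC))"
```

```text
t 26.90 psi-FY -0.293 L 0.1140 z 0.0600 Ftan -12.6 Frad -0.6 Fz 1.2 Mz -1.15  moment@axis 0.28
```

View pics/s19.png

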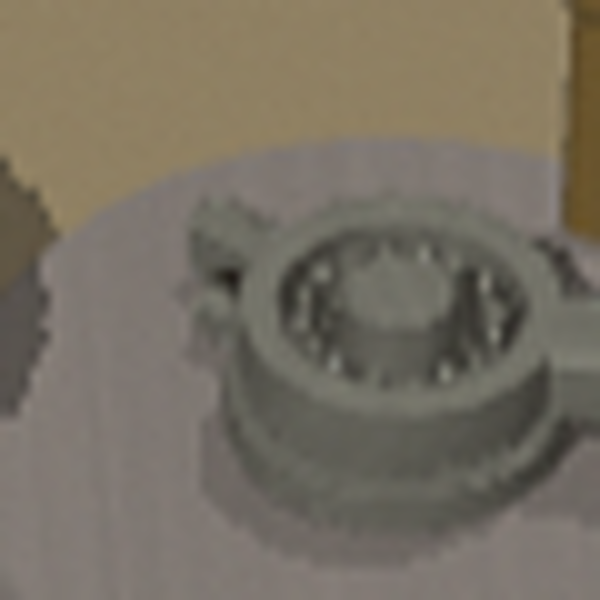

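Request:
arm_command([
  [[0, 0, 1], [0, 0.2, 0], 0.5],
  [[0, 0, 2], [0, 0.4, 0], 0.5],
  [[0, 0, 2], [0, 0.4, 0], 0.5],
])

```text
t: 27.25
tool_pos: [0.4923, 0.0551, 0.06]
tool_rot: [0.105, 0.995, -0.002, 0.0]
wrist_force: [-1.9, -13.3, 0.1]
finger_gap: 0.019
```

```bash
python3 -c "
from sw import *
show()"
```

```text
t 27.25 psi-FY -0.328 L 0.1140 z 0.0600 Ftan -13.4 Frad -0.6 Fz 0.1 Mz -1.25  moment@axis 0.27
```

Request:
arm_command([
  [[0, 0, 1], [0, 0.2, 0], 0.5],
  [[0, 0, 1.5], [0, 0.3, 0], 0.5],
  [[0, 0, 1.5], [0, 0.3, 0], 0.5],
])

```text
t: 27.55
tool_pos: [0.4928, 0.0579, 0.0599]
tool_rot: [0.118, 0.993, -0.002, 0.0]
wrist_force: [-0.7, -14.3, -0.9]
finger_gap: 0.0188
```

```bash
python3 -c "
from sw import *
show()"
```

```text
t 27.55 psi-FY -0.354 L 0.1141 z 0.0599 Ftan -14.1 Frad -2.4 Fz -0.9 Mz -1.23  moment@axis 0.38
```

Request:
arm_command([
  [[0, 0, 0.7], [0, 0.15, 0], 0.5],
  [[0, 0, 1.5], [0, 0.3, 0], 0.5],
  [[0, 0, 1.5], [0, 0.3, 0], 0.5],
])

```text
t: 27.85
tool_pos: [0.4934, 0.0607, 0.0599]
tool_rot: [0.131, 0.991, -0.003, 0.0]
wrist_force: [-1.1, -14.1, -0.7]
finger_gap: 0.0191
```

```bash
python3 -c "
from sw import *
show()
S=ctrl.capture('side')
cv2.imwrite('pics/s20.png',cv2.resize(S['pixels'][225:285,300:360,::-1],(600,600),interpolation=cv2.INTER_CUBIC))
show()"
```

```text
t 27.85 psi-FY -0.380 L 0.1141 z 0.0599 Ftan -14.0 Frad -2.3 Fz -0.7 Mz -1.06  moment@axis 0.54
t 27.90 psi-FY -0.380 L 0.1141 z 0.0599 Ftan -14.5 Frad -2.1 Fz -0.6 Mz -1.13  moment@axis 0.52
```

View pics/s20.png

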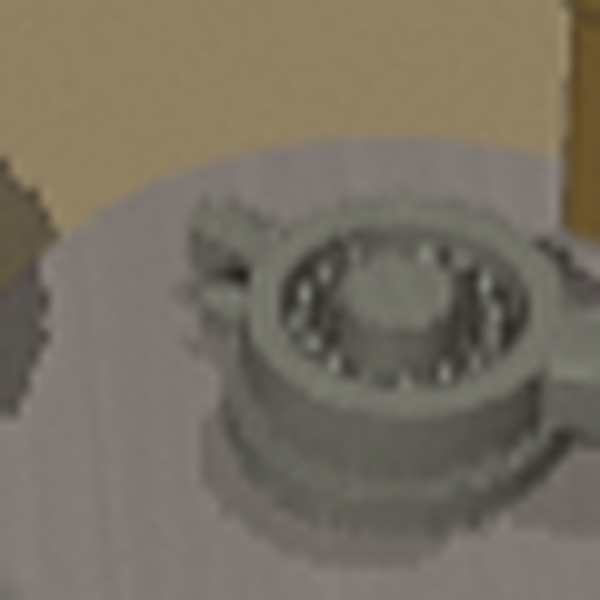

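Request:
arm_command([
  [[0, 0, 0.7], [0, 0.15, 0], 0.5],
  [[0, 0, 1.5], [0, 0.3, 0], 0.5],
  [[0, 0, 1.5], [0, 0.3, 0], 0.5],
  [[0, 0, 1.5], [0, 0.3, 0], 0.5],
])

```text
t: 28.3
tool_pos: [0.4941, 0.0634, 0.0598]
tool_rot: [0.143, 0.99, -0.003, 0.0]
wrist_force: [-0.7, -15.5, -1.8]
finger_gap: 0.0189
```

```bash
python3 -c "
from sw import *
show()"
```

```text
t 28.30 psi-FY -0.406 L 0.1141 z 0.0598 Ftan -15.1 Frad -3.3 Fz -1.8 Mz -1.10  moment@axis 0.63
```

Request:
arm_command([
  [[0, 0, 0.7], [0, 0.15, 0], 0.5],
  [[0, 0, 1.5], [0, 0.3, 0], 0.5],
  [[0, 0, 2], [0, 0.4, 0], 0.5],
  [[0, 0, 2], [0, 0.4, 0], 0.5],
  [[0, 0, 2], [0, 0.4, 0], 0.5],
  [[0, 0, 2], [0, 0.4, 0], 0.5],
])

```text
t: 28.9
tool_pos: [0.4951, 0.0671, 0.0598]
tool_rot: [0.161, 0.987, -0.003, 0.0]
wrist_force: [-1.6, -16.1, -0.8]
finger_gap: 0.0186
```

```bash
python3 -c "
from sw import *
show()
T=ctrl.capture('top')
cv2.imwrite('pics/t20.png',cv2.resize(T['pixels'][220:280,270:350,::-1],(800,600),interpolation=cv2.INTER_CUBIC))
show()"
```

```text
t 28.90 psi-FY -0.441 L 0.1142 z 0.0598 Ftan -15.8 Frad -3.2 Fz -0.8 Mz -0.91  moment@axis 0.90
t 28.95 psi-FY -0.441 L 0.1142 z 0.0598 Ftan -15.3 Frad -2.9 Fz -0.9 Mz -0.96  moment@axis 0.79
```

View pics/t20.png

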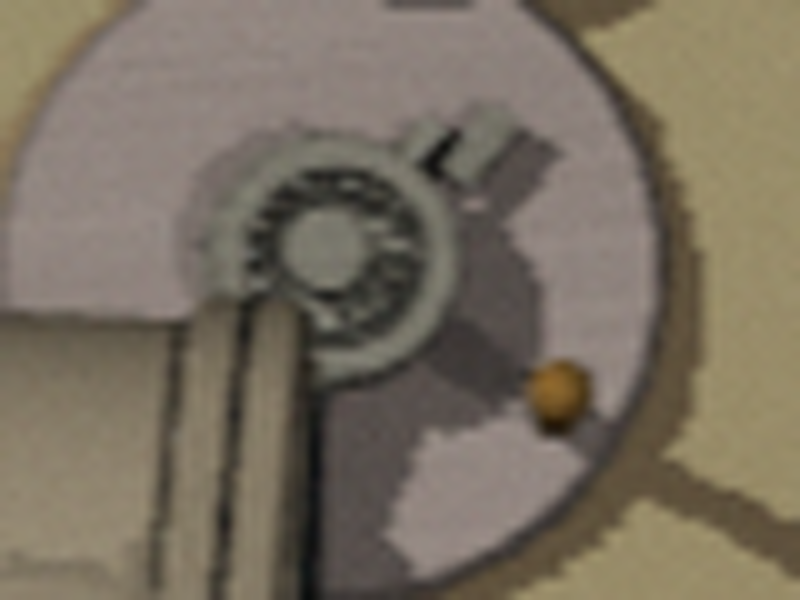

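Request:
arm_command([
  [[0, 0, -2], [0, -0.4, 0], 0.5],
  [[0, 0, -4], [0.05, -0.8, 0], 0.5],
  [[0, 0, -6], [0.1, -1.2, 0], 0.5],
  [[0, 0, -8], [0.1, -1.6, 0], 0.5],
  [[0, 0, -8], [0.1, -1.6, 0], 0.5],
])

```text
t: 29.45
tool_pos: [0.4894, 0.0543, 0.0598]
tool_rot: [0.09, 0.996, -0.0, 0.0]
wrist_force: [-0.3, -1.6, -1.8]
finger_gap: 0.0189
```

```bash
python3 -c "
from sw import *
show()
S=ctrl.capture('side')
cv2.imwrite('pics/s21.png',cv2.resize(S['pixels'][225:285,300:360,::-1],(600,600),interpolation=cv2.INTER_CUBIC))
show()"
```

```text
t 29.45 psi-FY -0.298 L 0.1167 z 0.0598 Ftan -1.7 Frad 0.0 Fz -1.8 Mz -0.18  moment@axis 0.01
t 29.50 psi-FY -0.298 L 0.1167 z 0.0598 Ftan -1.7 Frad 0.1 Fz -2.7 Mz -0.29  moment@axis -0.09
```

View pics/s21.png

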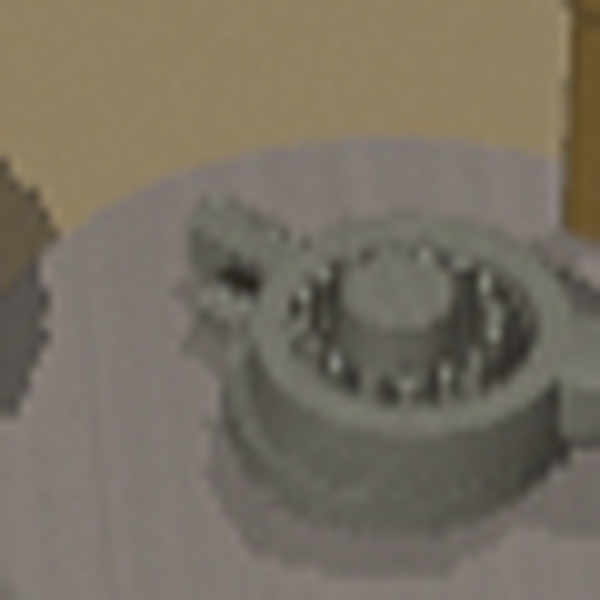

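Request:
arm_command([
  [[0, 0, 0], [-0.1, 0, -0.3], 0.5],
  [[0, 0, 0], [-0.1, 0, -0.8], 0.5],
  [[0, 0, 0], [-0.1, 0, -1.4], 0.5],
  [[0, 0, 0], [-0.1, 0, -2.2], 0.5],
  [[0, 0, 0], [-0.1, 0, -3.2], 0.5],
  [[0, 0, 0], [-0.1, 0, -5], 0.5],
  [[0, 0, 0], [-0.1, 0, -7], 0.5],
  [[0, 0, 0], [-0.1, 0, -8], 0.5],
  [[0, 0, 0], [-0.1, 0, -8], 0.5],
])

```text
t: 30.4
tool_pos: [0.4915, 0.0543, 0.1414]
tool_rot: [0.089, 0.996, 0.0, 0.001]
wrist_force: [0.2, 0.5, -2.2]
finger_gap: 0.0186
```

```bash
python3 -c "
from sw import *
show()
S=ctrl.capture('side');T=ctrl.capture('top')
a=cv2.resize(S['pixels'][205:285,290:370,::-1],(600,600),interpolation=cv2.INTER_CUBIC)
b=cv2.resize(T['pixels'][215:275,275:335,::-1],(600,600),interpolation=cv2.INTER_CUBIC)
cv2.imwrite('pics/st22.png',cv2.resize(np.hstack([a,b]),(800,400)))
"
```

```text
t 30.40 psi-FY -0.295 L 0.1147 z 0.1414 Ftan 0.5 Frad -0.1 Fz -2.2 Mz 0.01  moment@axis -0.06
```

View pics/st22.png

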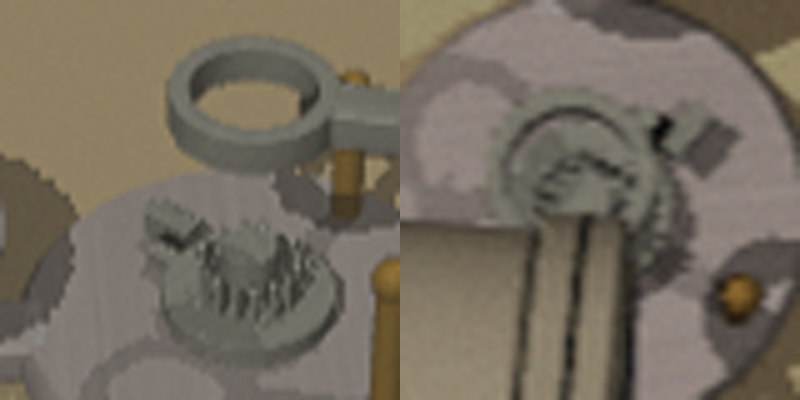

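```bash
python3 -c "
from sw import *
s=ctrl.read_state();psi=yaw_of(s)%(2*np.pi)
plan(s['tool_pos'],psi,[((.468,.257,.141),3.0)],.5)"
```

```text
[[[0, 0, -2.04], [5.79, 19.55, -0.15], 0.5]]
```

Request:
arm_command([
  [[0, 0, -0.5], [0.7, 2.5, 0], 0.5],
  [[0, 0, -1], [1.7, 6, 0], 0.5],
  [[0, 0, -1.5], [2.9, 10, 0], 0.5],
  [[0, 0, -2], [4.2, 14, 0], 0.5],
  [[0, 0, -2], [5.2, 17.5, 0], 0.5],
  [[0, 0, -2], [5.8, 19.5, 0], 0.5],
  [[0, 0, -2], [5.8, 19.5, 0], 0.5],
  [[0, 0, -2], [5.8, 19.5, 0], 0.5],
])

```text
t: 31.3
tool_pos: [0.4674, 0.2565, 0.1387]
tool_rot: [0.071, 0.998, -0.0, -0.001]
wrist_force: [-0.3, 0.1, -2.4]
finger_gap: 0.0189
```

```bash
python3 -c "
from sw import *
show()
S=ctrl.capture('side');T=ctrl.capture('top')
a=cv2.resize(S['pixels'][235:285,310:360,::-1],(600,600),interpolation=cv2.INTER_CUBIC)
b=cv2.resize(T['pixels'][220:260,285:325,::-1],(600,600),interpolation=cv2.INTER_CUBIC)
cv2.imwrite('pics/st23.png',cv2.resize(np.hstack([a,b]),(800,400)))
"
```

```text
t 31.30 psi-FY -0.259 L 0.2615 z 0.1387 Ftan -0.2 Frad 0.2 Fz -2.4 Mz -0.01  moment@axis 0.03
```

View pics/st23.png

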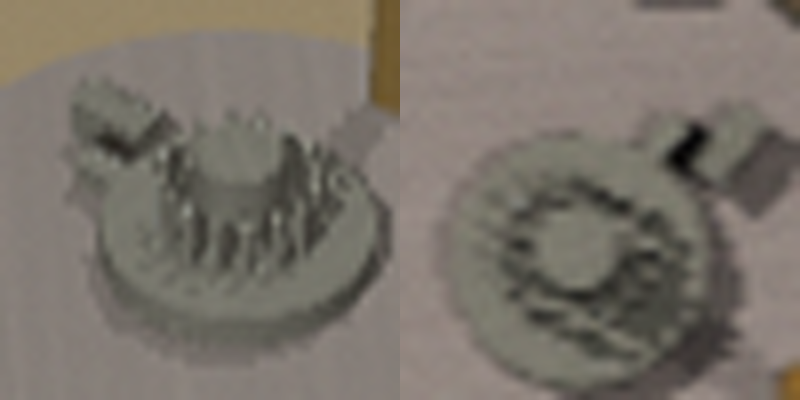

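Request:
arm_command([
  [[0, 0, 0], [0, 0, 3], 0.5],
  [[0, 0, 0], [0, 0, 6], 0.5],
  [[0, 0, 0], [0, 0, 8.5], 0.5],
  [[0, 0, 0], [0, 0, 9.8], 0.5],
  [[0, 0, 0], [0, 0, 10.4], 0.5],
  [[0, 0, 0], [0, 0, 10.7], 0.5],
  [[0, 0, 0], [0, 0, 10.7], 0.5],
])

```text
t: 32.1
tool_pos: [0.4684, 0.2561, 0.033]
tool_rot: [0.071, 0.997, 0.0, 0.0]
wrist_force: [0.1, 0.3, -2.3]
finger_gap: 0.019
```

```bash
python3 -c "
from sw import *
show()"
```

```text
t 32.10 psi-FY -0.261 L 0.2606 z 0.0330 Ftan 0.2 Frad 0.2 Fz -2.3 Mz -0.00  moment@axis -0.06
```

Request:
arm_command([
  [[0, 0, 0], [0, 0, 0.15], 0.5],
  [[0, 0, 0], [0, 0, 0.25], 0.5],
  [[0, 0, 0], [0, 0, 0.25], 0.5],
  [[0, 0, 0], [0, 0, 0.25], 0.5],
])

```text
t: 32.5
tool_pos: [0.4683, 0.2566, 0.0306]
tool_rot: [0.071, 0.997, 0.0, 0.0]
wrist_force: [-0.4, -1.5, 0.1]
finger_gap: 0.0189
```

```bash
python3 -c "
from sw import *
show()"
```

```text
t 32.50 psi-FY -0.260 L 0.2611 z 0.0306 Ftan -1.1 Frad -1.0 Fz 0.1 Mz 0.06  moment@axis 0.36
```

Contact with the dresser; releasing and raising.

Request:
arm_command([
  [[0, 0, 0], [0, 0, 0], 2.5],
  [[0, 0, 0], [0, 0, 0], 4],
  [[0, 0, 0], [0, 0, 0], 5],
  [[0, 0, 0], [0, 0, 0], 5],
  [[0, 0, 0], [0, 0, -1], 5],
  [[0, 0, 0], [0, 0, -4], 5],
  [[0, 0, 0], [0, 0, -8], 5],
  [[0, 0, 0], [0, 0, -12], 5],
  [[0, 0, 0], [0, 0, -12], 5],
  [[0, 0, 0], [0, 0, -12], 5],
])

```text
t: 33.5
tool_pos: [0.4684, 0.2566, 0.1516]
tool_rot: [0.071, 0.997, 0.001, 0.001]
wrist_force: [0.6, -0.2, -0.8]
finger_gap: 0.0502
```

```bash
python3 -c "
from sw import *
show()
S=ctrl.capture('side');T=ctrl.capture('top')
cv2.imwrite('pics/s24.png',S['pixels'][:,:,::-1])
b=cv2.resize(T['pixels'][220:260,285:325,::-1],(600,600),interpolation=cv2.INTER_CUBIC)
cv2.imwrite('pics/t24.png',b)
"
```

```text
t 33.50 psi-FY -0.260 L 0.2611 z 0.1516 Ftan 0.4 Frad -0.5 Fz -0.8 Mz -0.03  moment@axis -0.13
```

View pics/s24.png

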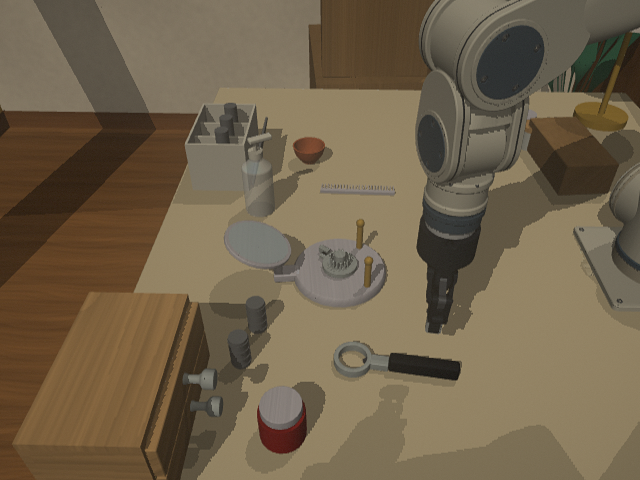

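View pics/t24.png

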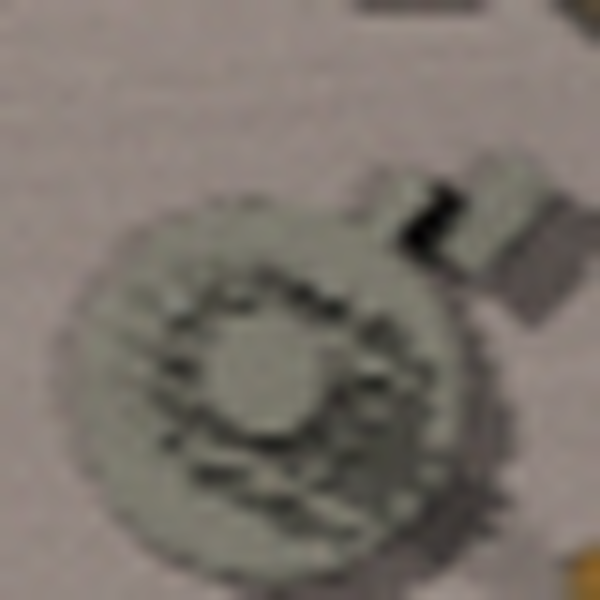

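```bash
python3 -c "
from bench import ctrl
print(ctrl.close_job())"
```

```text
the job is handed in; nothing more can be done
None
```

I turned the ring clockwise until its lug was nipped against the rubber stop. Then I lifted the spanner off, laid it back where it had been lying and handed the job in at about 33.6 s. No verdict was reported.

- **Nip:** I pressed to about 0.8–0.9 N m about the ring's axis. Less the 0.2 N m thread drag, that is roughly 15–17 N at the lug, worked out from the wrist force rather than measured at the pad. I held it for about 0.4 s and then eased it off.
- **Problem on the way:** the first two back strokes dragged the ring backwards, because I was pressing the spanner down and in towards the axis. I then carried it 1–2 mm higher and about 3 mm further out on the back strokes. After that the lug stayed put.
- **Sideways force:** at the nip it read 15–16 N, above the 11–13 N in the brief. I went by the moment about the axis instead, which stayed well below the 1.6 N m limit.
- **Last checks:** after release, the last top picture shows the lug right against the pad. The side picture shows the spanner flat on the dresser, about 0.2 m from the ring's axis. The gripper is clear of it, and I saw no sign that the bystanders had moved. The camera calibration is only good to about 2 mm, so I could not check the gap at the lug more finely than that.

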